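# Line up the note pads and clear the desk into the drawer

### The arm

A 6-joint arm with a two-finger parallel gripper is mounted at the origin on a cart in front of the work surface, level with it; the furniture and walls round the work are solid. World frame = base frame: x ahead of the robot, y to its left, z up, the work surface at z = 0. Lengths are in m, angles in rad, forces in N, time in s.
With the tool pointing down it reaches from about 0.275 to 0.975 m from the base axis. Payload 8.4 kg.
Tool frame: the origin (TCP) lies on the centre line of the jaws, within the pads' length; the fingertips stand 14 mm ahead of it and the grasp point (between the pads) lies 5 mm behind it (arm.nose_length is the distance from the TCP to the fingertips, in m); z points along the fingers, y is the line along which they close (so a half turn about z gives the same grasp; the last joint's range is limited). The gripper opens to 92 mm and grips with 3 to 60 N. Pads are 20 mm wide; open, the fingers measure 128 mm over their backs; the gripper's body (75 mm by 189 mm) begins 69 mm behind the grasp point.
Start: joints at [1.133, 0.353, 1.633, -0, 1.155, -0.002], TCP at [0.264, 0.567, 0.229] pointing down, gripper open.
Joint ranges: [-2.63, 2.63], [-0.92, 2.1], [0.06, 2.66], [-1.3, 4.44], [0, 2.69], [-3.02, 3.02]. Speed limits (rad/s): [2.22, 2.22, 2.79, 3.14, 3.14, 3.14].

### API

Orientations are given as a 3x3 rotation matrix whose columns are the frame's x, y, z axes.
In Python, from workcell import arm, capture, hand_in, models gives the robot as it stands.
- The arm moves only by the tool carry_out, never from a script. Its argument "series" is a list of rows, each an object with "angular": the turn, a rotation vector about the tool's x, y, z in degrees, a list of three; "translation": the shift along the tool's x, y, z in mm, a list of three; "claw": the finger opening in mm, from 0 to 91.9. In form: [{"angular": [wx, wy, wz], "translation": [tx, ty, tz], "claw": claw}, ...]. A call has exactly 8 rows; each row is the pose to reach, as a shift and turn from the pose commanded when the call began, along the tool's axes at that moment; what a row does not reach only later rows make up. A row lasts 1/10 s, in which the tool goes at most 50 mm and 8.59 degrees, less where a joint would pass 70% of its speed; a pose out of reach is approached as far as the arm can. A call with a gripper value outside its range is refused whole. The fingers move at their own pace and stop on an object; "grip_force" is the grip in N (left out, the last holds). Time passes only in rows, so rows that repeat a pose let the fingers close, or fill a call up. It gives the time, the measured TCP pose, the force, the opening and the grip force at its end, in the units of the state.
- arm.sense(): the state, without advancing time (a new reading comes with each control period).
- capture(name): name is "scene" or "top" or "wrist"; returns a dict with "img" (480x640x3 uint8, red, green, blue), "depth" (480x640 float32, m along the optical axis (not along the pixel's ray), 0 where there is no reading), "intrinsics" (3x3 intrinsics, pixels), "rvec" (rotation vector, rad) and "tvec" (3), from world to camera coordinates, as OpenCV has them. Camera axes: x right, y down, z forward; pixel columns grow to the right and rows downward; lengths in m; the calibration is good to about 2 mm. A picture is of the moment at which its call begins.
- hand_in(): hands the job in; it is judged then, once.
Trained networks look in a picture, given as the dict that the camera call returned (one of the last four; its "shot" number tells which), for a name from the list of things; names that differ only in an ending like _2 or _b are one class to them, and where a whole thing is asked for, a point or a joint stands for the part that bears it (a point fixed in the world has none). Each returns a list of dicts, best first, with "conf" (0 to 1); they miss things now and then, are a little off and sometimes report something else, mostly with a low value. They report only what shows in the picture. A call takes as long as a camera call. They do not tell look-alikes from the thing itself.
- models.silhouettes(picture, name): "pixels" (480x640 bool, what is visible of it) and "uv" ([column, row] in pixels, amid what is visible of it).
The state is a dict: "t": time; "q": joint angles; "joint_velocities": joint speeds; "effort": joint torques, N m; "ee_pos": TCP position; "ee_rot": TCP orientation; "ft_force": force on the tool from outside, world axes, zero at the start; "wrist_torque": the same for the moment, N m; "opening": finger opening in m; "grip_force": force on a finger pad.
Only numpy, scipy, OpenCV 4.12 (cv2) and the standard library are available. Lean on these libraries where they do the work, as an engineer would, in place of code of your own. Each camera call takes 0.05 s, during which the arm holds its last target. There are 200 camera calls.

### The job

Tidy the desk: take the wooden straightedge by its rib and with its long edge push the sticky-note pads on the mat away from you until their near edges all lie along the white line, square to it, in one straight row; do not touch the pads with the gripper itself, which would crease them. Pull the drawer that stands ajar well open, lay the straightedge and whatever there is of the stapler, the marker and the earbud case inside it, and at the end push it fully shut. Leave the mug where it is.

Things in the scene. Friction and masses are not known exactly. Their poses are not given: they have to be found in the camera images.
- mat_line (a point): middle of the white line 6 mm wide, on the thin grey desk mat (mat 210 mm deep along x, 400 mm wide along y, 2 mm thick, fixed). The line runs along this point's y axis; x points away from the robot, square to the line. The mat's near edge is 125 mm before the line, its far edge 85 mm beyond it
- pad_1_centre (a point): centre (half-way up) of a square yellow sticky-note pad, 76 x 76 x 10 mm, 45 g, lying flat on the mat: place 1 of up to four side by side, numbered from the left (+y) to the right, about 96 mm apart along the line. One pad may be absent. Its x axis points roughly away from the robot, square to the edge that should come onto the line; 38 mm from the centre to each edge
- pad_2_centre (a point): centre (half-way up) of a square yellow sticky-note pad, 76 x 76 x 10 mm, 45 g, lying flat on the mat: place 2 of up to four side by side, numbered from the left (+y) to the right, about 96 mm apart along the line. One pad may be absent. Its x axis points roughly away from the robot, square to the edge that should come onto the line; 38 mm from the centre to each edge
- pad_3_centre (a point): centre (half-way up) of a square yellow sticky-note pad, 76 x 76 x 10 mm, 45 g, lying flat on the mat: place 3 of up to four side by side, numbered from the left (+y) to the right, about 96 mm apart along the line. One pad may be absent. Its x axis points roughly away from the robot, square to the edge that should come onto the line; 38 mm from the centre to each edge
- pad_4_centre (a point): centre (half-way up) of a square yellow sticky-note pad, 76 x 76 x 10 mm, 45 g, lying flat on the mat: place 4 of up to four side by side, numbered from the left (+y) to the right, about 96 mm apart along the line. One pad may be absent. Its x axis points roughly away from the robot, square to the edge that should come onto the line; 38 mm from the centre to each edge
- straightedge_grip (a point): grip point of the wooden straightedge: a flat bar 184 x 40 x 12 mm (length along its x) with steel-faced long edges, and on its middle an upright rib 12 mm thick (y), 110 mm long (x), 12 to 46 mm above the underside; 160 g. This point is in mid-rib, 36 mm above the underside; pinch the rib from above, fingertips above the flat bar. At first on the desk right of the mat
- stapler_centre (a point): centre (half-way up, 22 mm above the desk) of a red and black stapler lying on its base, 119 mm long along its y axis, 34 mm wide (x), 45 mm high, 160 g; may be absent. Lies beyond the mat. It does not open
- marker_centre (a point): middle of the thick barrel (half-way up) of a dark felt marker, 16 mm thick, 126 mm long along its y axis; this point lies 22 mm towards +y from its middle, it does not roll; may be absent. Lies beyond the mat
- earbud_case_centre (a point): centre (half-way up, 11 mm) of a white earbud case lying flat, 47 mm (x) by 64 mm (y), 23 mm high, 52 g; its lid stays shut; may be absent. Lies beyond the mat
- drawer_floor (a point): centre of the inner floor of the drawer, a little open at first, of the wooden unit at the left (moves with the drawer). Inside 255 mm (x) by 248 mm (y), walls 56 mm high, floor 22 mm above the desk; -x points to its front. The fixed cabinet, 100 mm high, covers the part beyond x = joint value - 0.1335 m; its opening ends 66 mm above this floor
- unit_drawer0_handle (a point): middle of the drawer's horizontal bar handle (120 mm long along y, about 10 mm thick, 35 mm out from the 15 mm front panel), about 60 mm above the desk; -x of this point is out of the drawer. The drawer slides along this x axis; the bar can be pinched from above across its thickness
- unit_drawer0 (a joint): how far the drawer is open, m: 0 is shut, 0.213 fully open; slides with about 1 N of friction and stays where it is left
- mug_centre (a point): centre of the spotted mug, a bystander, 82 mm across, 91 mm high
Mind the look-alikes: they are no part of the job. Of the things that look like the part that bears marker_centre, the middle-sized one is meant.

How it is judged:
By the outcome, as a careful person would: the job done as asked, in the order asked, and still so for the second after the job is handed in, with the robot touching nothing.
Of pad_1, pad_2, pad_3, pad_4 only 3 to 4 are there at a start; the rules pass over those that are not, and their reading is None.
Of stapler, marker, earbud_case only 2 to 3 are there at a start; the rules pass over those that are not, and their reading is None.
At some moment in a run one of stapler, marker, earbud_case may be knocked a few centimetres aside while the robot is not near it.
Once in a run the grip may slacken for a moment while it holds something.
It also fails if it takes over 200 s, if anything falls off the work surface, if the arm or the gripper's body presses on something with over 40 N, if the wrist force passes 120 N, or if a joint passes its speed limit or range.

## Working session

There is one attempt and no reset: what is moved stays moved. The work goes in short steps, Python scripts to look and compute and a tool call to move; the robot and the scene stay as the last step left them, time stands still between calls to the robot, and variables do not carry over. Pictures are saved under pics/ and viewed, at most 14 in all, crops included, and the job is handed in when it is done.

Besides the shell and the picture viewer there is one more tool, called after "Call:" by a JSON object that holds its "op" and its "data", one argument or row to a line. carry_out: Moves the arm, as the interface text tells. Its arguments: {"type":"object","properties":{"series":{"type":"array","items":{"type":"object","properties":{"angular":{"type":"array","items":{"type":"number"}},"translation":{"type":"array","items":{"type":"number"}},"claw":{"type":"number"}}}},"grip_force":{"type":"number"}},"required":["series"]}

```bash
ls; mkdir -p pics; cat > h.py <<'E'
import numpy as np, cv2
from workcell import arm, capture, hand_in, models
np.set_printoptions(precision=4, suppress=True)
def world(p, mask=None):
    K=p["intrinsics"]; R=cv2.Rodrigues(np.array(p["rvec"],float))[0]; t=np.array(p["tvec"],float).reshape(3)
    v,u=np.mgrid[:480,:640]; d=p["depth"]
    c=np.stack([(u-K[0,2])/K[0,0]*d,(v-K[1,2])/K[1,1]*d,d],-1)
    w=(c-t)@R
    w[d<=0]=np.nan
    return w
def save(p,name,crop=None,scale=1):
    im=p["img"][:,:,::-1]
    if crop: u0,v0,u1,v1=crop; im=im[v0:v1,u0:u1]
    if scale!=1: im=cv2.resize(im,None,fx=scale,fy=scale,interpolation=cv2.INTER_CUBIC)
    cv2.imwrite("pics/"+name+".png",im)
def rect(pts):
    return cv2.minAreaRect(np.float32(pts[:,:2]*1000))
E
python3 - <<'E'
from h import *
s=arm.sense(); print(s["t"],s["ee_pos"],s["ee_rot"],s["opening"],arm.nose_length)
for n in ["scene","top"]:
    p=capture(n); save(p,n+"0"); R=cv2.Rodrigues(np.array(p["rvec"],float))[0]; print(n,-R.T@np.array(p["tvec"],float).reshape(3))
    w=world(p)
    for k in ["pad_1_centre","straightedge_grip","stapler_centre","marker_centre","earbud_case_centre","drawer_floor","unit_drawer0_handle","mug_centre"]:
        for r in models.silhouettes(p,k):
            q=w[r["pixels"]]; q=q[~np.isnan(q[:,0])]
            if len(q)<5: continue
            print(k,round(r["conf"],2),np.round(r["uv"]),len(q),"med",np.median(q,0),"z90",np.percentile(q[:,2],95),[np.round(x,0) for x in rect(q)])
E
```

```text
pics
0.0 [0.2636 0.5661 0.2279] [[-0.9065  0.4221 -0.0006]
 [ 0.4221  0.9065 -0.0013]
 [-0.     -0.0014 -1.    ]] 0.09183911717679867 0.014
scene [-0.1459 -0.5936  1.5747]
pad_1_centre 0.74 [363. 231.] 213 med [ 0.7045 -0.1479  0.0115] z90 0.0198553573755977 [array([ 708., -145.]), array([132.,  27.]), np.float64(81.0)]
straightedge_grip 0.79 [394. 331.] 912 med [ 0.4707 -0.4085  0.0124] z90 0.04717520933186146 [array([ 486., -405.]), array([195.,  46.]), np.float64(5.0)]
stapler_centre 0.65 [329. 211.] 498 med [ 0.6888 -0.0206  0.0339] z90 0.04489711292688044 [array([704., -16.]), array([124.,  59.]), np.float64(90.0)]
marker_centre 0.85 [425. 375.] 509 med [ 0.4147 -0.543   0.0181] z90 0.024581170478824146 [array([ 418., -542.]), array([ 28., 173.]), np.float64(52.0)]
marker_centre 0.74 [364. 231.] 173 med [ 0.7025 -0.1435  0.0121] z90 0.01999305804203855 [array([ 702., -147.]), array([125.,  19.]), np.float64(77.0)]
earbud_case_centre 0.82 [301. 199.] 233 med [0.6899 0.0816 0.0192] z90 0.02612762562845921 [array([694.,  88.]), array([76., 53.]), np.float64(65.0)]
earbud_case_centr
[... 1577 characters left out ...]
0.0236] z90 0.08732390712527024 [array([507., 316.]), array([166., 311.]), np.float64(2.0)]
drawer_floor 0.34 [283. 186.] 723 med [ 0.6917 -0.0181  0.0374] z90 0.044794893129191236 [array([698., -17.]), array([ 33., 120.]), np.float64(2.0)]
unit_drawer0_handle 0.55 [151. 262.] 6029 med [0.5203 0.3117 0.0237] z90 0.08721215936456957 [array([508., 316.]), array([167., 311.]), np.float64(2.0)]
unit_drawer0_handle 0.43 [442. 259.] 1171 med [ 0.48   -0.3986  0.0126] z90 0.04669764166566648 [array([ 484., -406.]), array([183.,  46.]), np.float64(4.0)]
mug_centre 0.66 [413. 164.] 1208 med [ 0.7239 -0.3465  0.051 ] z90 0.0897867939753522 [array([ 720., -345.]), array([ 81., 147.]), np.float64(52.0)]
```

View pics/top0.png

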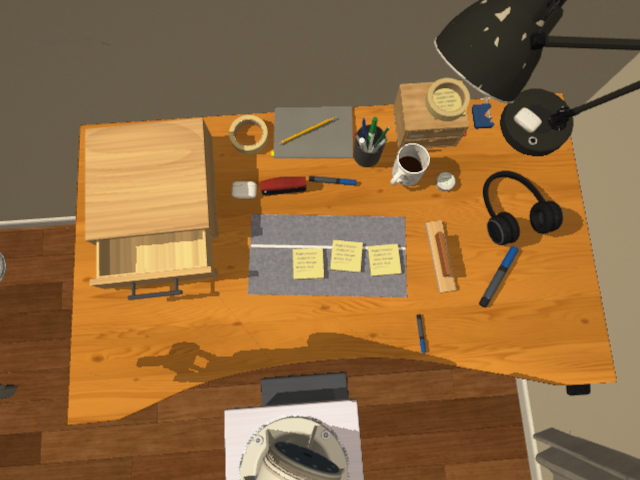

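View pics/scene0.png

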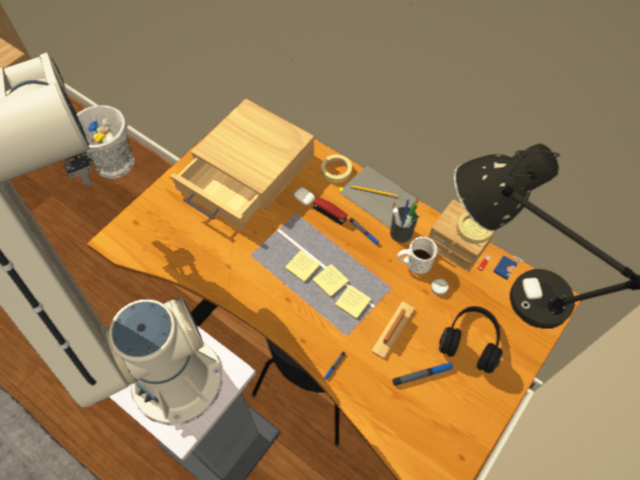

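Top view: pads are at (308,263), (346,255) and (384,259), so place 1 is empty. The straightedge is at (441,256) and the stapler at (283,186). The drawer is ajar, with its handle at (155,288).

Marker candidates are (421,334) short at ~70 mm, (333,181) at ~125 mm and (500,277) at ~175 mm. The middle-sized one at (333,181) fits, since it is 126 mm long and beyond the mat. For the earbud case, (243,189) fits at 63x44 mm beyond the mat. The white things at (447,181) and (528,118) do not.

```bash
python3 - <<'E'
from h import *
p=capture("top"); w=world(p); save(p,"crop_top",(225,90,465,270),3.3)
im=p["img"].astype(int); hsv=cv2.cvtColor(p["img"],cv2.COLOR_RGB2HSV)
roi=np.zeros((480,640),bool); roi[210:300,245:410]=1
R=cv2.Rodrigues(np.array(p["rvec"],float))[0];t=np.array(p["tvec"],float).reshape(3);K=p["intrinsics"]
def plane(u,v,z):
    d=np.stack([(u-K[0,2])/K[0,0],(v-K[1,2])/K[1,1],np.ones(len(u))],-1)@R; c=-R.T@t
    return c+d*((z-c[2])/d[:,2])[:,None]
def rep(m,z,n):
    m=cv2.morphologyEx(m.astype(np.uint8),cv2.MORPH_OPEN,np.ones((2,2)))
    k,l,st,_=cv2.connectedComponentsWithStats(m)
    for i in range(1,k):
        if st[i,4]>40:
            v,u=np.where(l==i); q=plane(u,v,z); print(n,st[i],[np.round(x,1) for x in rect(q)], "zdepth",np.nanmedian(w[v,u,2]))
rep(roi&(hsv[...,1]>60)&(im.min(-1)>60)&(im[...,0]>170),.012,"pad")
rep(roi&(hsv[...,1]<30)&(hsv[...,2]>180),.002,"line")
hr=np.zeros_like(roi);hr[270:305,120:200]=1
rep(hr&(hsv[...,2]<75),.062,"handle")
m=hr|roi; 
hz=np.zeros_like(roi);hz[265:300,90:215]=1
q=w[hz&(w[...,2]>.07)]; print("front panel",np.percentile(q,[5,50,95],axis=0))
cz=np.zeros_like(roi);cz[110:250,80:215]=1
q=w[cz&(w[...,2]>.09)]; print("cab top",np.percentile(q,[1,50,99],axis=0), [np.round(x,1) for x in rect(q)])
rr=np.zeros_like(roi);rr[205:300,415:465]=1
q=w[rr&(w[...,2]>.035)]; print("rib",len(q),[np.round(x,1) for x in rect(q)],np.median(q,0))
E
```

```text
pad [331 241  33  32 918] [array([ 498.2, -165.5]), array([77.4, 78. ]), np.float64(80.2)] zdepth 0.010959089654282661
pad [369 245  33  32 925] [array([ 481.4, -259.9]), array([78.4, 77.6]), np.float64(90.0)] zdepth 0.011014109703455519
pad [294 249  31  31 924] [array([485.9, -67.8]), array([76.1, 76.9]), np.float64(85.8)] zdepth 0.010854301894799474
front panel [[0.4635 0.1761 0.0743]
 [0.4742 0.3063 0.0852]
 [0.4884 0.4302 0.0893]]
cab top [[0.571  0.1669 0.0939]
 [0.7064 0.3102 0.0992]
 [0.8536 0.4521 0.1036]] [array([714.3, 310.7]), array([288.6, 291.1]), np.float64(2.1)]
rib 255 [array([ 485.2, -402.9]), array([110.2,  14.1]), np.float64(3.9)] [ 0.4831 -0.4019  0.0449]
```

View pics/crop_top.png

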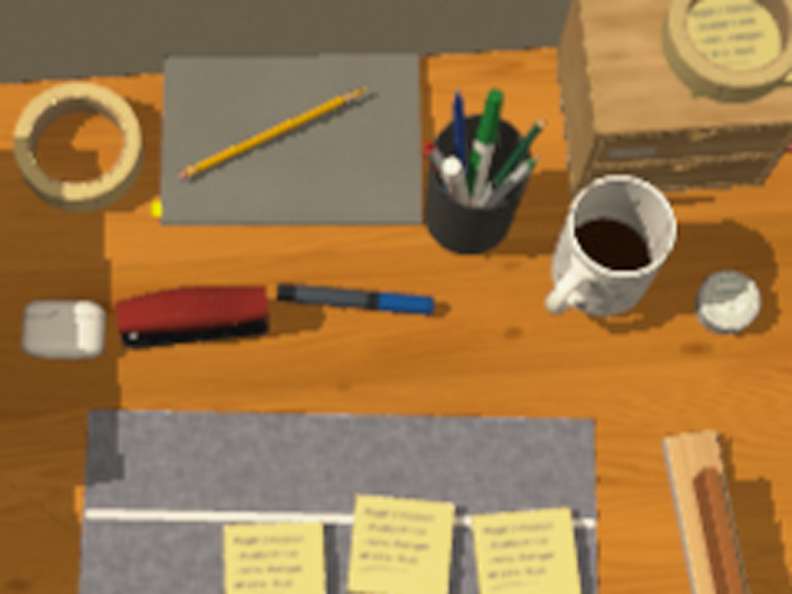

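The crop shows the case at about (243,189), the stapler at (283,186) and the 125 mm marker at (333,181), grey with a blue cap. All three are beyond the mat with small gaps between them. Next I'll move the wrist camera over the mat.

```bash
cat >> h.py <<'E'
def Ry(a):
    a=np.radians(a); y=np.array([np.cos(a),np.sin(a),0]); z=np.array([0,0,-1.]); return np.stack([np.cross(y,z),y,z],1)
def plan(*wps):
    "each wp: x,y,z (m), yaw of tool y in deg; prints tool-frame shift (mm) and turn (deg) from the previous one"
    s=arm.sense(); p=np.array(s["ee_pos"]); R=np.array(s["ee_rot"])
    print("t",round(s["t"],2),"at",p,"F",np.array(s["ft_force"]),"open",round(s["opening"]*1e3,1))
    for x,y,z,a in wps:
        T=Ry(a); d=R.T@(np.array([x,y,z])-p)*1000; r=np.degrees(cv2.Rodrigues(R.T@T)[0].ravel())
        print((x,y,z,a),"trans",d.round(1),"turn",r.round(1),"rows %.1f"%max(np.linalg.norm(d)/50,np.linalg.norm(r)/8.59)); p=np.array([x,y,z]);R=T
E
python3 -c "
from h import *
plan((.40,.1,.33,0),(.42,-.16,.33,0))"
```

```text
t 0.95 at [0.2638 0.5666 0.2286] F [-0.219   0.6786 -0.1919] open 92.1
(0.4, 0.1, 0.33, 0) trans [-320.4 -365.5 -101.4] turn [ 0. -0. 65.] rows 9.9
(0.42, -0.16, 0.33, 0) trans [-260.   20.    0.] turn [0. 0. 0.] rows 5.2
```

Call:
{"op": "carry_out", "data": {
  "series": [
    {"angular": [0, 0, 65], "translation": [-320, -365, -101], "claw": 60},
    {"angular": [0, 0, 65], "translation": [-320, -365, -101], "claw": 60},
    {"angular": [0, 0, 65], "translation": [-320, -365, -101], "claw": 60},
    {"angular": [0, 0, 65], "translation": [-320, -365, -101], "claw": 60},
    {"angular": [0, 0, 65], "translation": [-320, -365, -101], "claw": 60},
    {"angular": [0, 0, 65], "translation": [-320, -365, -101], "claw": 60},
    {"angular": [0, 0, 65], "translation": [-320, -365, -101], "claw": 60},
    {"angular": [0, 0, 65], "translation": [-320, -365, -101], "claw": 60}
  ]
}}

```text
t: 1.75
ee_pos: [0.3737, 0.1888, 0.3108]
ee_rot: [[0.005, 1.0, 0.001], [1.0, -0.005, 0.0], [0.0, 0.001, -1.0]]
ft_force: [1.3, -0.1, 0.9]
opening: 0.0605
grip_force: 0.0
```

```bash
python3 -c "
from h import *
plan((.42,-.16,.33,0))"
```

```text
t 1.75 at [0.3737 0.1888 0.3108] F [ 1.2753 -0.1361  0.8983] open 60.5
(0.42, -0.16, 0.33, 0) trans [-348.6   48.   -19.3] turn [ 0.1 -0.  -0.3] rows 7.0
```

Call:
{"op": "carry_out", "data": {
  "series": [
    {"angular": [0, 0, 0], "translation": [-350, 48, -20], "claw": 40},
    {"angular": [0, 0, 0], "translation": [-350, 48, -20], "claw": 40},
    {"angular": [0, 0, 0], "translation": [-350, 48, -20], "claw": 40},
    {"angular": [0, 0, 0], "translation": [-350, 48, -20], "claw": 40},
    {"angular": [0, 0, 0], "translation": [-350, 48, -20], "claw": 40},
    {"angular": [0, 0, 0], "translation": [-350, 48, -20], "claw": 40},
    {"angular": [0, 0, 0], "translation": [-350, 48, -20], "claw": 40},
    {"angular": [0, 0, 0], "translation": [-350, 48, -20], "claw": 40}
  ]
}}

```text
t: 2.55
ee_pos: [0.4222, -0.1642, 0.3305]
ee_rot: [[0.004, 1.0, 0.001], [1.0, -0.004, -0.002], [-0.002, 0.001, -1.0]]
ft_force: [0.2, 0.1, -0.1]
opening: 0.0402
grip_force: 0.0
```

```bash
cat >> h.py <<'E'
def cam(p):
    return cv2.Rodrigues(np.array(p["rvec"],float))[0],np.array(p["tvec"],float).reshape(3),p["intrinsics"]
def plane(p,u,v,z):
    R,t,K=cam(p); d=np.stack([(u-K[0,2])/K[0,0],(v-K[1,2])/K[1,1],np.ones(len(u))],-1)@R; c=-R.T@t
    return c+d*((z-c[2])/d[:,2])[:,None]
def comps(p,m,z,n,amin=150):
    m=cv2.morphologyEx(m.astype(np.uint8),cv2.MORPH_OPEN,np.ones((3,3)))
    k,l,st,_=cv2.connectedComponentsWithStats(m); w=world(p)
    for i in range(1,k):
        if st[i,4]>amin:
            v,u=np.where(l==i); q=plane(p,u,v,z); print(n,st[i],[np.round(x,1) for x in rect(q)],"box",cv2.boxPoints(rect(q)).round(1).tolist(),"z",np.nanmedian(w[v,u,2]).round(4))
def mat_look(p):
    im=p["img"].astype(int); h=cv2.cvtColor(p["img"],cv2.COLOR_RGB2HSV)
    w=world(p); on=(w[...,0]>.34)&(w[...,0]<.64)&(w[...,1]>-.37)&(w[...,1]<.05)&(w[...,2]<.03)
    comps(p,on&(h[...,1]>60)&(im[...,0]>150)&(h[...,0]>20)&(h[...,0]<40)&(w[...,2]>.006),.012,"pad")
    comps(p,on&(h[...,1]<40)&(h[...,2]>165)&(w[...,2]<.008),.002,"line")
E
python3 - <<'E'
from h import *
plan(); p=capture("wrist"); save(p,"w1"); R,t,K=cam(p); print(-R.T@t,R)
mat_look(p)
E
```

```text
t 2.55 at [ 0.4222 -0.1642  0.3305] F [ 0.209   0.0934 -0.06  ] open 40.2
[ 0.4212 -0.0832  0.4855] [[ 1.     -0.0032  0.003 ]
 [-0.0039 -0.9577  0.2878]
 [ 0.0019 -0.2878 -0.9577]]
pad [ 340   82   64   65 3810] [array([487.2, -65.2]), array([75.9, 76.2]), np.float64(88.1)] box [[447.8999938964844, -101.80000305175781], [524.0, -104.4000015258789], [526.5, -28.5], [450.3999938964844, -26.0]] z 0.0108
pad [ 345  159   67   65 3197] [array([ 499.3, -163. ]), array([76.1, 76.4]), np.float64(80.3)] box [[455.20001220703125, -194.10000610351562], [530.5, -206.89999389648438], [543.2999877929688, -131.89999389648438], [468.0, -119.0999984741211]] z 0.0108
pad [ 336  232   55   52 2538] [array([ 482.6, -257.4]), array([76. , 76.3]), np.float64(0.8)] box [[444.1000061035156, -219.6999969482422], [445.1000061035156, -296.1000061035156], [521.0999755859375, -295.0], [520.0, -218.6999969482422]] z 0.0107
line [ 396   14   28  152 1003] [array([535.2, -39.4]), array([179. ,  16.1]), np.float64(84.5)] box [[518.5999755859375, -127.69999694824219], [534.5999755859375, -129.3000030517578], [551.7000122070312, 48.900001525878906], [535.7000122070312, 50.5]] z 0.0015
```

View pics/w1.png

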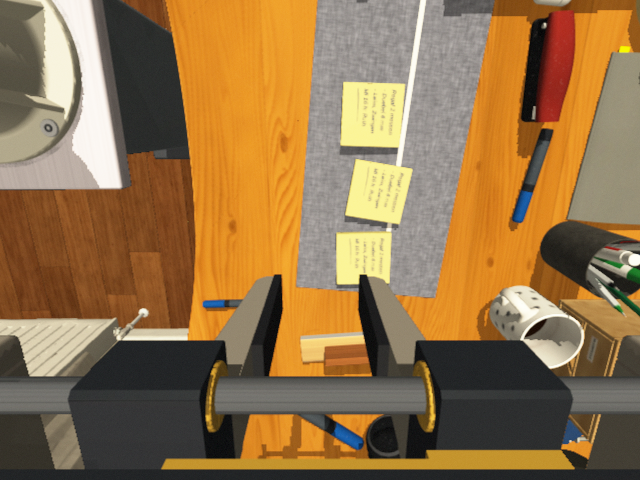

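```bash
cat >> h.py <<'E'
def line_fit(p):
    h=cv2.cvtColor(p["img"],cv2.COLOR_RGB2HSV); w=world(p)
    m=(w[...,0]>.45)&(w[...,0]<.60)&(w[...,1]>-.37)&(w[...,1]<.05)&(w[...,2]<.008)&(h[...,1]<40)&(h[...,2]>190)
    v,u=np.where(m); q=plane(p,u,v,.002)*1000
    k=np.ones(len(q),bool)
    for _ in range(8):
        c=np.polyfit(q[k,1],q[k,0],1); k=abs(np.polyval(c,q[:,1])-q[:,0])<5
    print("line x = %.1f + %.4f*y mm (deg %.2f)"%(c[1],c[0],np.degrees(np.arctan(c[0]))),k.sum(),"y",q[k,1].min(),q[k,1].max())
    return c
E
python3 - <<'E'
from h import *
p=capture("wrist"); c=line_fit(p); line_fit(capture("top"))
h=cv2.cvtColor(p["img"],cv2.COLOR_RGB2HSV); w=world(p)
# mat
m=(h[...,1]<60)&(h[...,2]>70)&(abs(w[...,2]-.002)<.006)&(w[...,0]>.35)&(w[...,0]<.66)
comps(p,m,.002,"mat",3000)
m=(w[...,2]>.034)&(w[...,2]<.05)&(w[...,1]<-.33)&(w[...,1]>-.45)&(w[...,0]<.55)
comps(p,m,.046,"rib",100)
plan((.485,-.403,.15,-86),(.485,-.403,.041,-86))
E
```

```text
line x = 538.9 + 0.0908*y mm (deg 5.19) 913 y -219.2502812233166 49.761618998647606
line x = 539.8 + 0.0971*y mm (deg 5.55) 53 y -124.56824239136351 49.31458375562102
mat [  297     0   198   299 35659] [array([ 507.6, -119. ]), array([391.3, 207.9]), np.float64(84.7)] box [[386.1000061035156, -304.29998779296875], [593.0999755859375, -323.5], [629.2000122070312, 66.19999694824219], [422.20001220703125, 85.4000015258789]] z 0.0011
rib [325 354  43  14 469] [array([ 458.3, -399.3]), array([61.2, 19. ]), np.float64(4.1)] box [[427.1000061035156, -392.0], [428.3999938964844, -411.0], [489.5, -406.6000061035156], [488.1000061035156, -387.70001220703125]] z 0.0441
t 2.7 at [ 0.4214 -0.1592  0.3299] F [-0.8467  0.0555 -0.3629] open 40.1
(0.485, -0.403, 0.15, -86) trans [-243.8   63.9  179.7] turn [-0.  -0.  85.9] rows 10.0
(0.485, -0.403, 0.041, -86) trans [  0.   0. 109.] turn [0. 0. 0.] rows 2.2
```

Call:
{"op": "carry_out", "data": {
  "series": [
    {"angular": [0, 0, 60], "translation": [-243, 64, 180], "claw": 45},
    {"angular": [0, 0, 60], "translation": [-243, 64, 180], "claw": 45},
    {"angular": [0, 0, 60], "translation": [-243, 64, 180], "claw": 45},
    {"angular": [0, 0, 60], "translation": [-243, 64, 180], "claw": 45},
    {"angular": [0, 0, 60], "translation": [-243, 64, 180], "claw": 45},
    {"angular": [0, 0, 60], "translation": [-243, 64, 180], "claw": 45},
    {"angular": [0, 0, 60], "translation": [-243, 64, 180], "claw": 45},
    {"angular": [0, 0, 60], "translation": [-243, 64, 180], "claw": 45}
  ]
}}

```text
t: 3.5
ee_pos: [0.4862, -0.401, 0.1482]
ee_rot: [[0.866, 0.499, -0.002], [0.499, -0.866, 0.002], [-0.001, -0.003, -1.0]]
ft_force: [-0.0, -0.3, 0.3]
opening: 0.0452
grip_force: 0.0
```

Call:
{"op": "carry_out", "data": {
  "series": [
    {"angular": [0, 0, 9], "translation": [0, 0, 0], "claw": 45},
    {"angular": [0, 0, 17], "translation": [0, 0, 0], "claw": 45},
    {"angular": [0, 0, 26], "translation": [0, 0, 0], "claw": 45},
    {"angular": [0, 0, 26], "translation": [0, 0, 30], "claw": 45},
    {"angular": [0, 0, 26], "translation": [0, 0, 60], "claw": 45},
    {"angular": [0, 0, 26], "translation": [0, 0, 60], "claw": 45},
    {"angular": [0, 0, 26], "translation": [0, 0, 60], "claw": 45},
    {"angular": [0, 0, 26], "translation": [0, 0, 60], "claw": 45}
  ]
}}

```text
t: 4.3
ee_pos: [0.4871, -0.4022, 0.0922]
ee_rot: [[0.997, 0.073, 0.002], [0.073, -0.997, -0.002], [0.002, 0.002, -1.0]]
ft_force: [-0.2, 0.3, 0.6]
opening: 0.0448
grip_force: 0.0
```

```bash
python3 - <<'E'
from h import *
p=capture("wrist"); w=world(p)
m=(w[...,2]>.035)&(w[...,2]<.055)&(w[...,1]<-.36)&(w[...,1]>-.45)&(w[...,0]<.56)&(w[...,0]>.4)
comps(p,m,.046,"rib",100)
plan((.485,-.403,.033,-86))
E
```

```text
rib [ 311  184   20  168 3221] [array([ 484.1, -403.1]), array([109. ,  11.7]), np.float64(4.0)] box [[429.3999938964844, -401.0], [430.20001220703125, -412.70001220703125], [538.9000244140625, -405.20001220703125], [538.0999755859375, -393.5]] z 0.0447
t 4.35 at [ 0.4871 -0.4025  0.0922] F [ 0.5423 -0.4439 -0.1366] open 44.8
(0.485, -0.403, 0.033, -86) trans [-2.2  0.3 59.2] turn [ 0.1 -0.1  0.1] rows 1.2
```

Call:
{"op": "carry_out", "data": {
  "grip_force": 45,
  "series": [
    {"angular": [0, 0, 0], "translation": [-2, 0, 30], "claw": 45},
    {"angular": [0, 0, 0], "translation": [-2, 0, 50], "claw": 45},
    {"angular": [0, 0, 0], "translation": [-2, 0, 59], "claw": 45},
    {"angular": [0, 0, 0], "translation": [-2, 0, 59], "claw": 2},
    {"angular": [0, 0, 0], "translation": [-2, 0, 59], "claw": 2},
    {"angular": [0, 0, 0], "translation": [-2, 0, 59], "claw": 2},
    {"angular": [0, 0, 0], "translation": [-2, 0, 59], "claw": 2},
    {"angular": [0, 0, 0], "translation": [-2, 0, 59], "claw": 2}
  ]
}}

```text
t: 5.15
ee_pos: [0.4844, -0.4028, 0.032]
ee_rot: [[0.998, 0.07, 0.001], [0.07, -0.998, -0.001], [0.001, 0.001, -1.0]]
ft_force: [-0.5, 0.0, 4.7]
opening: 0.0115
grip_force: 45.0
```

```bash
python3 - <<'E'
from h import *
plan((.485,-.403,.1,-86),(.40,-.25,.1,-45),(.36,-.10,.1,-5.3),(.36,-.10,.0345,-5.3))
E
```

```text
t 5.15 at [ 0.4844 -0.4028  0.032 ] F [-0.5295  0.0495  4.6584] open 11.5
(0.485, -0.403, 0.1, -86) trans [  0.7   0.3 -68. ] turn [ 0.1 -0.1  0. ] rows 1.4
(0.4, -0.25, 0.1, -45) trans [ -74.1 -158.6    0. ] turn [  0.   0. -41.] rows 4.8
(0.36, -0.1, 0.1, -5.3) trans [  77.8 -134.4    0. ] turn [  0.    0.  -39.7] rows 4.6
(0.36, -0.1, 0.0345, -5.3) trans [ 0.   0.  65.5] turn [0. 0. 0.] rows 1.3
```

Call:
{"op": "carry_out", "data": {
  "series": [
    {"angular": [0, 0, 0], "translation": [0, 0, -30], "claw": 2},
    {"angular": [0, 0, 0], "translation": [0, 0, -68], "claw": 2},
    {"angular": [0, 0, -8], "translation": [-9, -50, -68], "claw": 2},
    {"angular": [0, 0, -16], "translation": [-18, -100, -68], "claw": 2},
    {"angular": [0, 0, -25], "translation": [-27, -145, -68], "claw": 2},
    {"angular": [0, 0, -33], "translation": [-36, -190, -68], "claw": 2},
    {"angular": [0, 0, -41], "translation": [-45, -240, -68], "claw": 2},
    {"angular": [0, 0, -49], "translation": [-54, -285, -68], "claw": 2}
  ]
}}

```text
t: 5.95
ee_pos: [0.4091, -0.1202, 0.0993]
ee_rot: [[0.597, 0.802, 0.0], [0.802, -0.597, 0.0], [0.0, 0.0, -1.0]]
ft_force: [1.0, -0.3, -1.5]
opening: 0.0119
grip_force: 45.0
```

```bash
cat >> h.py <<'E'
def nt(n,t): return n*.9958+t*.0915, -n*.0915+t*.9958
E
python3 - <<'E'
from h import *
plan((*nt(.415,-.068),.1,-5.25),(*nt(.415,-.068),.035,-5.25))
E
```

```text
t 5.95 at [ 0.4091 -0.1202  0.0993] F [ 0.9923 -0.3109 -1.4651] open 11.9
(0.407035, -0.1056869, 0.1, -5.25) trans [ 10.4 -10.3  -0.7] turn [  0.   -0.  -31.4] rows 3.7
(0.407035, -0.1056869, 0.035, -5.25) trans [ 0.  0. 65.] turn [0. 0. 0.] rows 1.3
```

Call:
{"op": "carry_out", "data": {
  "series": [
    {"angular": [0, 0, -8], "translation": [4, -4, 0], "claw": 2},
    {"angular": [0, 0, -16], "translation": [10, -10, 0], "claw": 2},
    {"angular": [0, 0, -24], "translation": [10, -10, 0], "claw": 2},
    {"angular": [0, 0, -31.4], "translation": [10, -10, 0], "claw": 2},
    {"angular": [0, 0, -31.4], "translation": [10, -10, 30], "claw": 2},
    {"angular": [0, 0, -31.4], "translation": [10, -10, 55], "claw": 2},
    {"angular": [0, 0, -31.4], "translation": [10, -10, 55], "claw": 2},
    {"angular": [0, 0, -31.4], "translation": [10, -10, 55], "claw": 2}
  ]
}}

```text
t: 6.75
ee_pos: [0.4077, -0.1079, 0.0443]
ee_rot: [[0.097, 0.995, -0.001], [0.995, -0.097, 0.0], [0.0, -0.001, -1.0]]
ft_force: [-0.1, 0.2, -2.0]
opening: 0.0117
grip_force: 45.0
```

```bash
python3 - <<'E'
from h import *
plan((*nt(.415,-.068),.0355,-5.25),(*nt(.507,-.068),.0355,-5.25))
p=capture("wrist"); save(p,"w2"); w=world(p)
m=(w[...,2]>.035)&(w[...,2]<.065)&(w[...,1]<.1)&(w[...,1]>-.25)&(w[...,0]<.46)&(w[...,0]>.36)
comps(p,m,.056,"rib",100)
m=(w[...,2]>.012)&(w[...,2]<.03)&(w[...,1]<.1)&(w[...,1]>-.25)&(w[...,0]<.45)&(w[...,0]>.36)
comps(p,m,.022,"bar",100)
E
```

```text
t 6.75 at [ 0.4077 -0.1079  0.0443] F [-0.0727  0.1887 -2.0392] open 11.7
(0.407035, -0.1056869, 0.0355, -5.25) trans [ 2.1 -0.9  8.8] turn [-0.1 -0.  -0.3] rows 0.2
(0.49864860000000005, -0.11410490000000001, 0.0355, -5.25) trans [ 0. 92.  0.] turn [0. 0. 0.] rows 1.8
rib [ 272  192   96  184 6569] [array([406. , -95.7]), array([40.7, 86.2]), np.float64(12.9)] box [[376.5, -58.20000076293945], [395.79998779296875, -142.1999969482422], [435.5, -133.10000610351562], [416.20001220703125, -49.099998474121094]] z 0.0571
rib [309 414  22   5 109] [array([ 401.5, -162.5]), array([ 2.4, 10.4]), np.float64(84.4)] box [[396.20001220703125, -163.1999969482422], [406.6000061035156, -164.1999969482422], [406.79998779296875, -161.8000030517578], [396.3999938964844, -160.8000030517578]] z 0.0572
bar [  277   109    86   170 10998] [array([411.3, -60.5]), array([86. , 40.4]), np.float64(84.5)] box [[387.1000061035156, -101.4000015258789], [427.20001220703125, -105.30000305175781], [435.5, -19.700000762939453], [395.29998779296875, -15.800000190734863]] z 0.0233
bar [290 414  60  11 531] [array([ 398.1, -196.7]), array([ 7.6, 36.5]), np.float64(84.4)] box [[379.6000061035156, -198.6999969482422], [415.8999938964844, -202.1999969482422], [416.70001220703125, -194.6999969482422], [380.3999938964844, -191.1999969482422]] z 0.0233
```

View pics/w2.png

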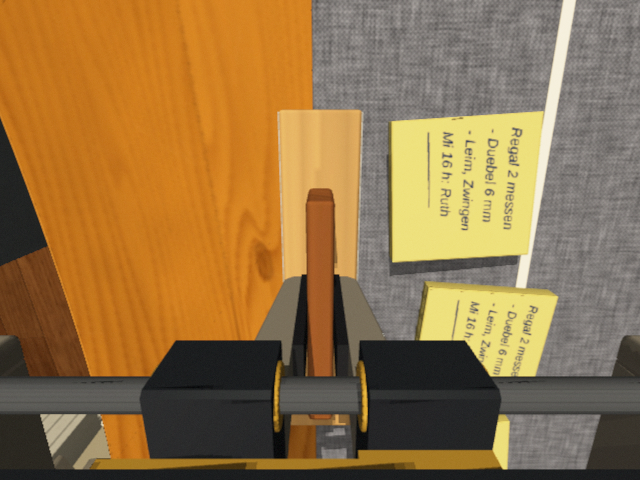

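View: bar squarely held at (320,190), pads 2 and 3 ahead of it, white line at (545,100). Descending and pushing, stopping short to measure.

Call:
{"op": "carry_out", "data": {
  "series": [
    {"angular": [0, 0, -0.3], "translation": [2, 0, 8], "claw": 2},
    {"angular": [0, 0, -0.3], "translation": [2, 15, 8], "claw": 2},
    {"angular": [0, 0, -0.3], "translation": [2, 30, 8], "claw": 2},
    {"angular": [0, 0, -0.3], "translation": [2, 45, 8], "claw": 2},
    {"angular": [0, 0, -0.3], "translation": [2, 58, 8], "claw": 2},
    {"angular": [0, 0, -0.3], "translation": [2, 70, 8], "claw": 2},
    {"angular": [0, 0, -0.3], "translation": [2, 81, 8], "claw": 2},
    {"angular": [0, 0, -0.3], "translation": [2, 90, 8], "claw": 2}
  ]
}}

```text
t: 7.6
ee_pos: [0.4986, -0.1147, 0.0361]
ee_rot: [[0.092, 0.996, 0.0], [0.996, -0.092, -0.0], [-0.0, 0.0, -1.0]]
ft_force: [1.1, -0.1, -2.2]
opening: 0.0119
grip_force: 5.0
```

```bash
cat >> h.py <<'E'
def NT(q): q=np.asarray(q); return np.stack([q[...,0]*.9958-q[...,1]*.0915, q[...,0]*.0915+q[...,1]*.9958],-1)
def bar_edge(p):
    "far edge of bar top (n, mm) by colour/height between pads region"
    h=cv2.cvtColor(p["img"],cv2.COLOR_RGB2HSV); w=world(p)
    s=arm.sense(); c=NT(np.array(s["ee_pos"])[:2]); top=s["ee_pos"][2]-.033+.012
    q=NT(w[...,:2]); m=(abs(w[...,2]-top)<.002)&(abs(q[...,0]-c[0])<.03)&(abs(q[...,1]-c[1])<.095)
    v,u=np.where(m); x=plane(p,u,v,top)*1000; k=(x[:,1]>(s["ee_pos"][1]+.045)*1000)
    print("bar",[a if np.isscalar(a) else np.round(a,1) for a in rect(x[k]/1000)],"n 1%..99%",np.percentile(NT(x[k])[:,0],[1,99]))
E
python3 - <<'E'
from h import *
plan()
p=capture("wrist"); save(p,"w3"); line_fit(p); bar_edge(p); mat_look(p)
E
```

```text
t 7.6 at [ 0.4986 -0.1147  0.0361] F [ 1.0836 -0.0532 -2.1868] open 11.9
line x = 539.2 + 0.0916*y mm (deg 5.23) 1819 y -125.89628791266486 21.032555922096385
bar [array([503.7, -48.1]), array([47.1, 40. ]), 84.797119140625] n 1%..99% [486.4378 525.6212]
pad [  358   124   160   146 20609] [array([559.5, -73.8]), array([74.9, 75.2]), np.float64(84.8)] box [[518.5999755859375, -107.69999694824219], [593.5999755859375, -114.5], [600.4000244140625, -39.900001525878906], [525.4000244140625, -33.099998474121094]] z 0.0108
pad [ 365  294  126   67 5161] [array([ 555.3, -147.3]), array([42.6, 70.2]), np.float64(84.7)] box [[518.2999877929688, -165.1999969482422], [588.2999877929688, -171.6999969482422], [592.2000122070312, -129.3000030517578], [522.2999877929688, -122.9000015258789]] z 0.0107
pad [289 436  62  22 998] [array([ 487.3, -227.1]), array([17. , 39.1]), np.float64(84.7)] box [[467.0, -233.6999969482422], [506.0, -237.3000030517578], [507.5, -220.39999389648438], [468.6000061035156, -216.8000030517578]] z 0.0107
line [ 374    0   20  123 1843] [array([538.7,  -6.1]), array([53.9,  7.3]), np.float64(84.7)] box [[532.5, -32.599998474121094], [539.7999877929688, -33.29999923706055], [544.7999877929688, 20.399999618530273], [537.5, 21.100000381469727]] z 0.0015
```

View pics/w3.png

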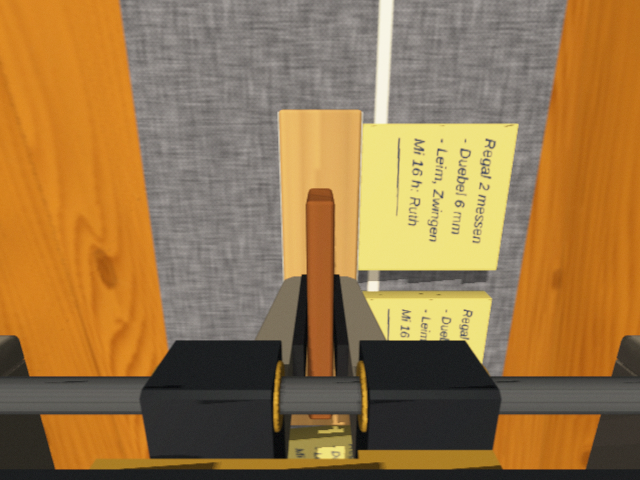

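View: bar flush with pads 2 and 3, white line at (383,90) about 11 mm ahead of the near edges. The momentary slackening of the grip (to 5 N) did not lose the bar. Pushing 11 mm more, settling, then backing off.

Call:
{"op": "carry_out", "data": {
  "grip_force": 45,
  "series": [
    {"angular": [0, 0, 0], "translation": [0, 0, 0], "claw": 2},
    {"angular": [0, 0, 0], "translation": [0, 4, 0], "claw": 2},
    {"angular": [0, 0, 0], "translation": [0, 7, 0], "claw": 2},
    {"angular": [0, 0, 0], "translation": [0, 9, 0], "claw": 2},
    {"angular": [0, 0, 0], "translation": [0, 10, 0], "claw": 2},
    {"angular": [0, 0, 0], "translation": [0, 11, 0], "claw": 2},
    {"angular": [0, 0, 0], "translation": [0, 11, 0], "claw": 2},
    {"angular": [0, 0, 0], "translation": [0, 11, 0], "claw": 2}
  ]
}}

```text
t: 8.45
ee_pos: [0.5088, -0.1157, 0.0361]
ee_rot: [[0.092, 0.996, 0.0], [0.996, -0.092, -0.0], [-0.0, 0.0, -1.0]]
ft_force: [0.2, -0.7, -0.6]
opening: 0.012
grip_force: 45.0
```

```bash
python3 - <<'E'
from h import *
p=capture("wrist"); mat_look(p); line_fit(p); bar_edge(p)
plan((*nt(.44,-.068),.0361,-5.25),(*nt(.44,-.068),.06,-5.25),(*nt(.415,-.255),.06,-5.25),(*nt(.415,-.255),.0361,-5.25))
E
```

```text
pad [  357   124   161   146 20591] [array([569.6, -74.8]), array([74.9, 75.3]), np.float64(84.8)] box [[528.7999877929688, -108.5999984741211], [603.7000122070312, -115.5], [610.5, -40.900001525878906], [535.5999755859375, -34.099998474121094]] z 0.0108
pad [ 365  294  126   67 5132] [array([ 565.4, -148.2]), array([42.5, 70.2]), np.float64(84.7)] box [[528.5, -166.1999969482422], [598.4000244140625, -172.60000610351562], [602.2999877929688, -130.3000030517578], [532.4000244140625, -123.80000305175781]] z 0.0108
pad [ 289  435   63   23 1162] [array([ 497.9, -227.6]), array([17.8, 40. ]), np.float64(84.7)] box [[477.20001220703125, -234.60000610351562], [517.0, -238.3000030517578], [518.7000122070312, -220.60000610351562], [478.79998779296875, -216.89999389648438]] z 0.0107
line [ 353    0   17  123 1539] [array([538. ,  -6.1]), array([53.9,  6.6]), np.float64(84.7)] box [[532.2000122070312, -32.599998474121094], [538.7999877929688, -33.20000076293945], [543.7999877929688, 20.399999618530273], [537.2000122070312, 21.100000381469727]] z 0.0016
line x = 538.6 + 0.0782*y mm (deg 4.47) 1494 y -121.45814252381714 21.025739664380684
bar [array([513.9, -48.8]), array([46.6, 40.1]), 84.7925033569336] n 1%..99% [496.585  535.8019]
t 8.5 at [ 0.5088 -0.1157  0.0361] F [ 0.3183  0.3971 -1.8618] open 11.9
(0.43193, -0.1079744, 0.0361, -5.25) trans [  0.6 -77.2  -0. ] turn [ 0.  0. -0.] rows 1.5
(0.43193, -0.1079744, 0.06, -5.25) trans [  0.    0.  -23.9] turn [0. 0. 0.] rows 0.5
(0.3899245, -0.29190150000000004, 0.06, -5.25) trans [-187.  -25.    0.] turn [0. 0. 0.] rows 3.8
(0.3899245, -0.29190150000000004, 0.0361, -5.25) trans [ 0.   0.  23.9] turn [0. 0. 0.] rows 0.5
```

Call:
{"op": "carry_out", "data": {
  "series": [
    {"angular": [0, 0, 0], "translation": [0, -10, 0], "claw": 2},
    {"angular": [0, 0, 0], "translation": [0, -50, 0], "claw": 2},
    {"angular": [0, 0, 0], "translation": [0, -95, -20], "claw": 2},
    {"angular": [0, 0, 0], "translation": [-45, -102, -24], "claw": 2},
    {"angular": [0, 0, 0], "translation": [-95, -102, -24], "claw": 2},
    {"angular": [0, 0, 0], "translation": [-145, -102, -24], "claw": 2},
    {"angular": [0, 0, 0], "translation": [-187, -102, -24], "claw": 2},
    {"angular": [0, 0, 0], "translation": [-187, -102, 0], "claw": 2}
  ]
}}

```text
t: 9.3
ee_pos: [0.3917, -0.2985, 0.0383]
ee_rot: [[0.095, 0.995, 0.006], [0.995, -0.095, -0.006], [-0.005, 0.007, -1.0]]
ft_force: [0.5, 0.9, -1.4]
opening: 0.0115
grip_force: 45.0
```

Call:
{"op": "carry_out", "data": {
  "series": [
    {"angular": [0, 0, 0], "translation": [0, 15, 0], "claw": 2},
    {"angular": [0, 0, 0], "translation": [0, 30, 0], "claw": 2},
    {"angular": [0, 0, 0], "translation": [0, 45, 0], "claw": 2},
    {"angular": [0, 0, 0], "translation": [0, 58, 0], "claw": 2},
    {"angular": [0, 0, 0], "translation": [0, 70, 0], "claw": 2},
    {"angular": [0, 0, 0], "translation": [0, 81, 0], "claw": 2},
    {"angular": [0, 0, 0], "translation": [0, 90, 0], "claw": 2},
    {"angular": [0, 0, 0], "translation": [0, 90, 0], "claw": 2}
  ]
}}

```text
t: 10.1
ee_pos: [0.481, -0.3009, 0.0362]
ee_rot: [[0.091, 0.996, 0.001], [0.996, -0.091, -0.001], [-0.0, 0.001, -1.0]]
ft_force: [0.5, 0.3, -0.8]
opening: 0.0116
grip_force: 45.0
```

```bash
python3 - <<'E'
from h import *
p=capture("wrist"); save(p,"w4"); mat_look(p); line_fit(p); bar_edge(p)
plan((*nt(.5175,-.255),.0361,-5.25))
mat_look(capture("top"))
E
```

```text
pad [  385     0   176    85 13857] [array([ 558.7, -188.8]), array([34.2, 75.8]), np.float64(84.8)] box [[519.4000244140625, -202.5], [595.0, -209.3000030517578], [598.0, -175.1999969482422], [522.5, -168.39999389648438]] z 0.0108
pad [  357   139   161   143 20319] [array([ 541.9, -267. ]), array([75.1, 76.3]), np.float64(84.8)] box [[500.5, -300.8999938964844], [576.5, -307.8999938964844], [583.4000244140625, -233.10000610351562], [507.3999938964844, -226.1999969482422]] z 0.0108
line [ 372    0   15  139 1168] [array([ 520. , -196.1]), array([61.7,  6.7]), np.float64(85.0)] box [[513.9000244140625, -226.60000610351562], [520.7000122070312, -227.1999969482422], [526.0, -165.6999969482422], [519.2999877929688, -165.10000610351562]] z 0.0015
line x = 532.7 + 0.0699*y mm (deg 4.00) 1166 y -315.88111881291286 -165.12398468801138
bar [array([ 486.2, -234.1]), array([46.7, 40.1]), 84.83426666259766] n 1%..99% [485.8959 525.2359]
t 10.15 at [ 0.48   -0.3007  0.036 ] F [ 0.0981  0.8491 -2.4306] open 11.2
(0.49199400000000004, -0.30128025, 0.0361, -5.25) trans [ 0.5 12.  -0.1] turn [0. 0. 0.] rows 0.2
pad [295 217  30  29 809] [array([571.5, -75. ]), array([74.5, 74.1]), np.float64(85.8)] box [[531.9000244140625, -109.5], [605.7999877929688, -114.9000015258789], [611.2000122070312, -40.5], [537.2999877929688, -35.099998474121094]] z 0.0111
pad [331 217  30  30 830] [array([ 563.4, -167. ]), array([74.3, 76.6]), np.float64(84.8)] box [[521.9000244140625, -200.5], [598.0999755859375, -207.5], [604.9000244140625, -133.5], [528.5999755859375, -126.5]] z 0.0111
pad [371 222  24  29 522] [array([ 544.9, -260.7]), array([59.3, 75. ]), np.float64(84.5)] box [[504.70001220703125, -286.6000061035156], [579.2999877929688, -293.79998779296875], [585.0, -234.8000030517578], [510.3999938964844, -227.60000610351562]] z 0.0112
```

View pics/w4.png

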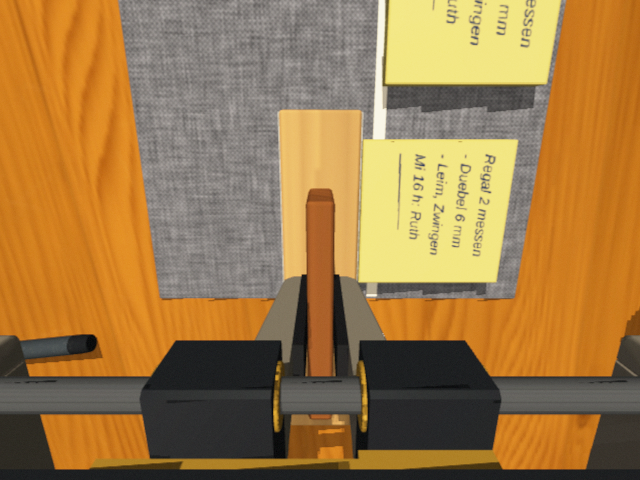

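View: pad 4 is flush with the bar at (360,210), pad 3 on the line at (385,60). About 10.5 mm remain.

Call:
{"op": "carry_out", "data": {
  "series": [
    {"angular": [0, 0, 0], "translation": [0, 4, 0], "claw": 2},
    {"angular": [0, 0, 0], "translation": [0, 7, 0], "claw": 2},
    {"angular": [0, 0, 0], "translation": [0, 9, 0], "claw": 2},
    {"angular": [0, 0, 0], "translation": [0, 10.5, 0], "claw": 2},
    {"angular": [0, 0, 0], "translation": [0, 10.5, 0], "claw": 2},
    {"angular": [0, 0, 0], "translation": [0, 10.5, 0], "claw": 2},
    {"angular": [0, 0, 0], "translation": [0, 10.5, 0], "claw": 2},
    {"angular": [0, 0, 0], "translation": [0, 10.5, 0], "claw": 2}
  ]
}}

```text
t: 11.0
ee_pos: [0.49, -0.3017, 0.0361]
ee_rot: [[0.092, 0.996, 0.0], [0.996, -0.092, 0.0], [0.0, 0.0, -1.0]]
ft_force: [-0.4, 0.2, -1.2]
opening: 0.0118
grip_force: 45.0
```

Call:
{"op": "carry_out", "data": {
  "series": [
    {"angular": [0, 0, 0], "translation": [0, -10, 0], "claw": 2},
    {"angular": [0, 0, 0], "translation": [0, -40, 0], "claw": 2},
    {"angular": [0, 0, 0], "translation": [0, -80, -20], "claw": 2},
    {"angular": [0, 0, 0], "translation": [20, -110, -70], "claw": 2},
    {"angular": [0, 0, 0], "translation": [60, -110, -110], "claw": 2},
    {"angular": [0, 0, 0], "translation": [90, -110, -150], "claw": 2},
    {"angular": [0, 0, 0], "translation": [90, -110, -180], "claw": 2},
    {"angular": [0, 0, 0], "translation": [90, -110, -180], "claw": 2}
  ]
}}

```text
t: 11.8
ee_pos: [0.3907, -0.2021, 0.221]
ee_rot: [[0.09, 0.996, 0.008], [0.996, -0.09, -0.004], [-0.003, 0.008, -1.0]]
ft_force: [0.4, -0.3, -1.5]
opening: 0.0118
grip_force: 45.0
```

```bash
python3 - <<'E'
from h import *
plan()
p=capture("wrist"); save(p,"w5"); mat_look(p); line_fit(p)
E
```

```text
t 11.8 at [ 0.3907 -0.2021  0.221 ] F [ 0.3866 -0.3174 -1.477 ] open 11.8
pad [ 452   15   92   90 7254] [array([569.2, -74.9]), array([75.6, 76.6]), np.float64(84.9)] box [[527.7000122070312, -109.0999984741211], [603.9000244140625, -115.9000015258789], [610.5999755859375, -40.599998474121094], [534.4000244140625, -33.79999923706055]] z 0.011
pad [ 442  123   85   76 5692] [array([ 560.7, -167. ]), array([74.4, 76.4]), np.float64(84.9)] box [[519.2999877929688, -200.60000610351562], [595.5, -207.39999389648438], [602.0999755859375, -133.3000030517578], [526.0, -126.5]] z 0.0109
pad [ 432  222   78   67 4638] [array([ 550.2, -267.6]), array([76.6, 76.6]), np.float64(84.7)] box [[508.5, -302.20001220703125], [584.7999877929688, -309.29998779296875], [591.7999877929688, -233.0], [515.5999755859375, -226.0]] z 0.0109
line [451   0  13  48 264] [array([535. , -38.6]), array([38.8,  7.8]), np.float64(84.9)] box [[529.4000244140625, -57.599998474121094], [537.0999755859375, -58.29999923706055], [540.5999755859375, -19.600000381469727], [532.7999877929688, -18.899999618530273]] z 0.0017
line [434  75  18 146 639] [array([ 524.4, -154.4]), array([144.8,   8.3]), np.float64(84.6)] box [[513.5999755859375, -226.10000610351562], [521.7999877929688, -226.89999389648438], [535.2999877929688, -82.69999694824219], [527.0999755859375, -81.9000015258789]] z 0.0017
line x = 537.4 + 0.0948*y mm (deg 5.42) 1108 y -316.0252846577539 -19.013117621528075
```

View pics/w5.png

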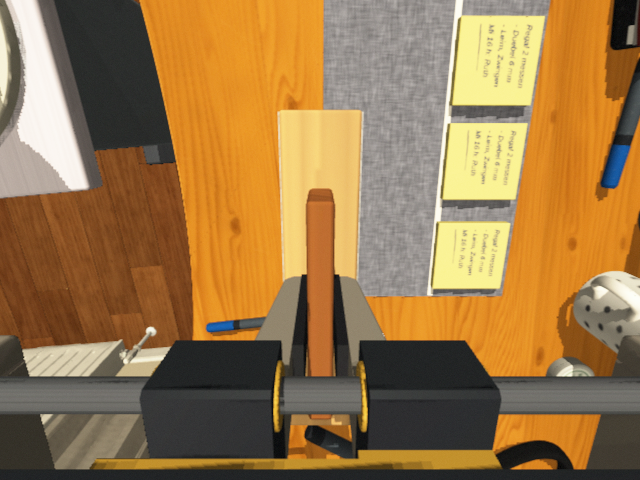

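```bash
python3 - <<'E'
from h import *
p=capture("wrist"); h=cv2.cvtColor(p["img"],cv2.COLOR_RGB2HSV); g=p["img"].astype(int)
w=world(p)
m=(h[...,1]<45)&(h[...,2]>175)&(w[...,0]>.48)&(w[...,0]<.56)&(w[...,1]>-.31)
for v in list(range(2,14,3))+[109,112,115,118,120]+[203,206,209,212,215,218]:
    u=np.where(m[v])[0]
    if len(u): q=NT(plane(p,np.array([u.min()-.5,u.max()+.5]),np.array([v,v]),.002))*1000; print(v,u.min(),u.max(),q.round(1).tolist())
E
```

```text
2 458 465 [[532.6, 27.5], [540.0, 27.5]]
5 457 465 [[532.0, 25.1], [540.3, 25.1]]
8 457 464 [[532.3, 22.7], [539.6, 22.7]]
11 457 464 [[532.5, 20.2], [539.9, 20.3]]
109 447 450 [[532.2, -64.6], [536.2, -64.6]]
112 447 450 [[532.5, -67.4], [536.5, -67.4]]
115 446 450 [[531.8, -70.2], [536.8, -70.2]]
118 446 453 [[532.1, -73.1], [540.1, -73.0]]
120 446 453 [[532.3, -74.9], [540.3, -74.9]]
203 438 442 [[532.5, -158.9], [537.8, -158.9]]
206 438 442 [[532.8, -162.1], [538.1, -162.1]]
209 437 444 [[532.0, -165.4], [540.6, -165.4]]
212 437 443 [[532.3, -168.7], [539.9, -168.7]]
215 423 443 [[517.6, -172.0], [540.2, -172.0]]
218 436 443 [[531.9, -175.3], [540.5, -175.3]]
```

```bash
python3 - <<'E'
from h import *
plan((*nt(.45,-.255),.06,-5.25),(*nt(.45,-.255),.0361,-5.25),(*nt(.5175,-.255),.0361,-5.25))
E
```

```text
t 11.9 at [ 0.3887 -0.202   0.2166] F [-0.0961 -0.7795 -1.7394] open 11.4
(0.42477750000000003, -0.29510400000000003, 0.06, -5.25) trans [-89.2  44.1 156.8] turn [0.1 0.1 0. ] rows 3.7
(0.42477750000000003, -0.29510400000000003, 0.0361, -5.25) trans [ 0.   0.  23.9] turn [0. 0. 0.] rows 0.5
(0.49199400000000004, -0.30128025, 0.0361, -5.25) trans [ 0.  67.5  0. ] turn [0. 0. 0.] rows 1.3
```

Call:
{"op": "carry_out", "data": {
  "series": [
    {"angular": [0, 0, 0], "translation": [-45, 25, 40], "claw": 2},
    {"angular": [0, 0, 0], "translation": [-90, 50, 80], "claw": 2},
    {"angular": [0, 0, 0], "translation": [-90, 50, 120], "claw": 2},
    {"angular": [0, 0, 0], "translation": [-90, 50, 160], "claw": 2},
    {"angular": [0, 0, 0], "translation": [-90, 50, 180], "claw": 2},
    {"angular": [0, 0, 0], "translation": [-90, 70, 180], "claw": 2},
    {"angular": [0, 0, 0], "translation": [-90, 85, 180], "claw": 2},
    {"angular": [0, 0, 0], "translation": [-90, 95, 180], "claw": 2}
  ]
}}

```text
t: 12.7
ee_pos: [0.4756, -0.3006, 0.0349]
ee_rot: [[0.092, 0.996, -0.001], [0.996, -0.092, 0.001], [0.0, -0.001, -1.0]]
ft_force: [-0.3, 0.5, -1.6]
opening: 0.0118
grip_force: 45.0
```

Call:
{"op": "carry_out", "data": {
  "series": [
    {"angular": [0, 0, 0], "translation": [0, 5, 0], "claw": 2},
    {"angular": [0, 0, 0], "translation": [0, 10, 0], "claw": 2},
    {"angular": [0, 0, 0], "translation": [0, 13, 0], "claw": 2},
    {"angular": [0, 0, 0], "translation": [0, 15, 0], "claw": 2},
    {"angular": [0, 0, 0], "translation": [0, 16.5, 0], "claw": 2},
    {"angular": [0, 0, 0], "translation": [0, 16.5, 0], "claw": 2},
    {"angular": [0, 0, 0], "translation": [0, 16.5, 0], "claw": 2},
    {"angular": [0, 0, 0], "translation": [0, 16.5, 0], "claw": 2}
  ]
}}

```text
t: 13.5
ee_pos: [0.4914, -0.3019, 0.0361]
ee_rot: [[0.092, 0.996, -0.0], [0.996, -0.092, 0.0], [0.0, -0.0, -1.0]]
ft_force: [0.2, -0.1, -1.2]
opening: 0.0119
grip_force: 45.0
```

```bash
python3 - <<'E'
from h import *
s=arm.sense(); print(NT(s["ee_pos"][:2]),s["ee_pos"],s["opening"],s["ft_force"])
p=capture("wrist"); mat_look(p); bar_edge(p)
E
```

```text
[ 0.517  -0.2556] [ 0.4914 -0.3019  0.0361] 0.011867163088795844 [ 0.1765 -0.0535 -1.191 ]
pad [  363     0   174    85 13811] [array([ 558.9, -188.9]), array([34.2, 75.6]), np.float64(84.8)] box [[519.7000122070312, -202.5], [595.0, -209.39999389648438], [598.0999755859375, -175.3000030517578], [522.7999877929688, -168.5]] z 0.0108
pad [  358   140   158   143 19984] [array([ 552. , -268.5]), array([75.1, 74.9]), np.float64(84.7)] box [[511.29998779296875, -302.3999938964844], [585.9000244140625, -309.29998779296875], [592.7999877929688, -234.5], [518.2000122070312, -227.60000610351562]] z 0.0108
line [353   0  10 109 782] [array([ 519.3, -188.8]), array([47.3,  4.5]), np.float64(86.3)] box [[515.5999755859375, -212.1999969482422], [520.0999755859375, -212.5], [523.0999755859375, -165.39999389648438], [518.5999755859375, -165.10000610351562]] z 0.0016
bar [array([ 517.7, -228. ]), array([0., 0.]), 0.0] n 1%..99% [536.3663 536.3663]
```

Call:
{"op": "carry_out", "data": {
  "series": [
    {"angular": [0, 0, 0], "translation": [0, -10, 0], "claw": 2},
    {"angular": [0, 0, 0], "translation": [0, -50, -15], "claw": 2},
    {"angular": [0, 0, 0], "translation": [45, -62, -20], "claw": 2},
    {"angular": [0, 0, 0], "translation": [95, -62, -20], "claw": 2},
    {"angular": [0, 0, 0], "translation": [145, -62, -20], "claw": 2},
    {"angular": [0, 0, 0], "translation": [187, -62, -20], "claw": 2},
    {"angular": [0, 0, 0], "translation": [187, -62, -20], "claw": 2},
    {"angular": [0, 0, 0], "translation": [187, -62, -8], "claw": 2}
  ]
}}

```text
t: 14.35
ee_pos: [0.4478, -0.1096, 0.0448]
ee_rot: [[0.089, 0.996, 0.003], [0.996, -0.089, -0.001], [-0.001, 0.003, -1.0]]
ft_force: [0.1, -0.9, -1.6]
opening: 0.0119
grip_force: 45.0
```

Call:
{"op": "carry_out", "data": {
  "series": [
    {"angular": [0, 0, 0], "translation": [0, 0, 5], "claw": 2},
    {"angular": [0, 0, 0], "translation": [0, 0, 9], "claw": 2},
    {"angular": [0, 0, 0], "translation": [0, 0, 9], "claw": 2},
    {"angular": [0, 0, 0], "translation": [0, 0, 9], "claw": 40},
    {"angular": [0, 0, 0], "translation": [0, 0, 9], "claw": 40},
    {"angular": [0, 0, 0], "translation": [0, 0, 9], "claw": 40},
    {"angular": [0, 0, 0], "translation": [0, 0, -40], "claw": 40},
    {"angular": [0, 0, 0], "translation": [0, 0, -90], "claw": 40}
  ]
}}

```text
t: 15.15
ee_pos: [0.4456, -0.1097, 0.134]
ee_rot: [[0.092, 0.996, -0.004], [0.996, -0.092, 0.001], [0.001, -0.004, -1.0]]
ft_force: [1.8, -0.4, 0.7]
opening: 0.0402
grip_force: 0.0
```

```bash
python3 - <<'E'
from h import *
plan((.40,.24,.30,0))
E
```

```text
t 15.15 at [ 0.4456 -0.1097  0.134 ] F [ 1.8031 -0.4435  0.6919] open 40.2
(0.4, 0.24, 0.3, 0) trans [ 344.1  -78.3 -165.4] turn [-0.2 -0.  -5.3] rows 7.8
```

Call:
{"op": "carry_out", "data": {
  "series": [
    {"angular": [0, 0, -5.3], "translation": [0, -10, -50], "claw": 40},
    {"angular": [0, 0, -5.3], "translation": [50, -20, -90], "claw": 40},
    {"angular": [0, 0, -5.3], "translation": [100, -40, -130], "claw": 40},
    {"angular": [0, 0, -5.3], "translation": [150, -60, -165], "claw": 40},
    {"angular": [0, 0, -5.3], "translation": [200, -78, -165], "claw": 40},
    {"angular": [0, 0, -5.3], "translation": [250, -78, -165], "claw": 40},
    {"angular": [0, 0, -5.3], "translation": [300, -78, -165], "claw": 40},
    {"angular": [0, 0, -5.3], "translation": [350, -78, -165], "claw": 40}
  ]
}}

```text
t: 15.95
ee_pos: [0.3986, 0.2056, 0.299]
ee_rot: [[-0.001, 1.0, 0.002], [1.0, 0.001, 0.001], [0.001, 0.002, -1.0]]
ft_force: [1.6, -0.9, -0.4]
opening: 0.0405
grip_force: 0.0
```

```bash
python3 - <<'E'
from h import *
plan()
p=capture("wrist"); save(p,"w6"); w=world(p); h=cv2.cvtColor(p["img"],cv2.COLOR_RGB2HSV)
m=(w[...,2]>.045)&(w[...,2]<.075)&(w[...,0]>.38)&(w[...,0]<.46)&(w[...,1]>.15)&(w[...,1]<.45)
comps(p,m,.064,"handle",80)
m=(w[...,2]>.07)&(w[...,2]<.095)&(w[...,0]>.43)&(w[...,0]<.52)&(w[...,1]>.15)
comps(p,m,.087,"front",80)
m=(w[...,2]>.095)&(w[...,2]<.11)&(w[...,0]>.53)
comps(p,m,.1,"cab",80)
E
```

```text
t 15.95 at [0.3986 0.2056 0.299 ] F [ 1.6309 -0.9319 -0.4054] open 40.5
handle [ 343   47   39  132 1766] [array([441.6, 301.9]), array([ 38.1, 129. ]), np.float64(1.2)] box [[421.29998779296875, 366.0], [423.8999938964844, 237.0], [462.0, 237.8000030517578], [459.3999938964844, 366.79998779296875]] z 0.0652
front [ 382    0   48  251 5576] [array([485.6, 281.8]), array([ 50.6, 238.1]), np.float64(2.9)] box [[454.20001220703125, 399.3999938964844], [466.5, 161.60000610351562], [517.0, 164.1999969482422], [504.79998779296875, 402.0]] z 0.0859
cab [  484     0   156   254 35734] [array([649. , 281.9]), array([163.5, 234.3]), np.float64(2.2)] box [[562.9000244140625, 395.79998779296875], [571.7999877929688, 161.8000030517578], [735.2000122070312, 168.0], [726.2000122070312, 402.1000061035156]] z 0.0994
```

View pics/w6.png

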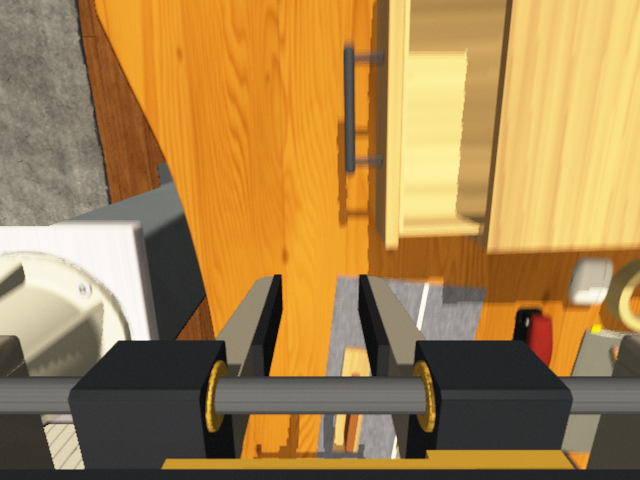

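View: the handle bar is at (349,108), the panel edge at (393,120) and the straightedge rests on the mat at (350,400). Getting the bar centre precisely.

```bash
python3 - <<'E'
from h import *
p=capture("wrist"); w=world(p); h=cv2.cvtColor(p["img"],cv2.COLOR_RGB2HSV)
m=(w[...,2]>.045)&(w[...,2]<.075)&(w[...,0]>.40)&(w[...,0]<.435)&(w[...,1]>.15)&(w[...,1]<.45)
q=w[m]; print(len(q),np.percentile(q,[1,50,99],axis=0),[np.round(x,1) for x in rect(q)])
comps(p,m,.063,"bar",80)
t=q[q[:,2]>.0635]; print("ridge",np.median(t,0),len(t))
m=(h[...,2]<95); m[:40]=0;m[175:]=0;m[:,:335]=0;m[:,362:]=0
comps(p,m,.062,"dark",80)
plan((.427,.303,.13,2.2),(.427,.303,.056,2.2))
E
```

```text
1326 [[0.4214 0.2392 0.0614]
 [0.4279 0.3079 0.0656]
 [0.4344 0.3639 0.068 ]] [array([429.2, 301.2]), array([ 13.3, 128.9]), np.float64(1.5)]
bar [ 342   56   14  130 1323] [array([429. , 301.3]), array([ 13.2, 129.1]), np.float64(1.2)] box [[421.1000061035156, 365.70001220703125], [423.79998779296875, 236.6999969482422], [436.8999938964844, 236.89999389648438], [434.20001220703125, 366.0]] z 0.0656
ridge [0.4282 0.3079 0.0658] 1175
dark [ 343   59   19  116 1135] [array([432.6, 306.1]), array([ 18.3, 114.7]), np.float64(1.2)] box [[422.20001220703125, 363.20001220703125], [424.70001220703125, 248.5], [443.0, 248.89999389648438], [440.5, 363.6000061035156]] z 0.0657
t 16.05 at [0.399  0.2087 0.2986] F [ 0.2838  0.0997 -0.4003] open 40.0
(0.427, 0.303, 0.13, 2.2) trans [ 93.7  28.2 168.9] turn [ 0.1 -0.1 -1.9] rows 3.9
(0.427, 0.303, 0.056, 2.2) trans [ 0.  0. 74.] turn [0. 0. 0.] rows 1.5
```

Call:
{"op": "carry_out", "data": {
  "series": [
    {"angular": [0, 0, -2], "translation": [40, 29, 40], "claw": 22},
    {"angular": [0, 0, -2], "translation": [93, 29, 80], "claw": 22},
    {"angular": [0, 0, -2], "translation": [93, 29, 130], "claw": 22},
    {"angular": [0, 0, -2], "translation": [93, 29, 170], "claw": 22},
    {"angular": [0, 0, -2], "translation": [93, 29, 198], "claw": 22},
    {"angular": [0, 0, -2], "translation": [93, 29, 198], "claw": 22},
    {"angular": [0, 0, -2], "translation": [93, 29, 198], "claw": 22},
    {"angular": [0, 0, -2], "translation": [93, 29, 198], "claw": 22}
  ]
}}

```text
t: 16.85
ee_pos: [0.4294, 0.297, 0.1021]
ee_rot: [[-0.035, 0.999, 0.003], [0.999, 0.035, 0.002], [0.002, 0.003, -1.0]]
ft_force: [-0.2, -0.2, -0.1]
opening: 0.0221
grip_force: 0.0
```

```bash
python3 - <<'E'
from h import *
plan((.4283,.302,.056,2.2))
p=capture("wrist"); save(p,"w7"); w=world(p)
m=(w[...,2]>.058)&(w[...,2]<.072)&(w[...,0]>.40)&(w[...,0]<.45)&(w[...,1]>.31)&(w[...,1]<.45)
comps(p,m,.064,"bar",80)
E
```

```text
t 16.85 at [0.4294 0.297  0.1021] F [-0.2346 -0.2219 -0.0538] open 22.1
(0.4283, 0.302, 0.056, 2.2) trans [ 4.9 -1.1 46.1] turn [ 0.2 -0.1 -0.2] rows 0.9
bar [ 310  153   54  103 2455] [array([436.2, 338. ]), array([28.7, 57.4]), np.float64(1.6)] box [[421.1000061035156, 366.29998779296875], [422.70001220703125, 308.8999938964844], [451.3999938964844, 309.70001220703125], [449.79998779296875, 367.1000061035156]] z 0.0652
```

Call:
{"op": "carry_out", "data": {
  "grip_force": 30,
  "series": [
    {"angular": [0, 0, 0], "translation": [5, -1.3, 15], "claw": 22},
    {"angular": [0, 0, 0], "translation": [5, -1.3, 30], "claw": 22},
    {"angular": [0, 0, 0], "translation": [5, -1.3, 46], "claw": 22},
    {"angular": [0, 0, 0], "translation": [5, -1.3, 46], "claw": 22},
    {"angular": [0, 0, 0], "translation": [5, -1.3, 46], "claw": 2},
    {"angular": [0, 0, 0], "translation": [5, -1.3, 46], "claw": 2},
    {"angular": [0, 0, 0], "translation": [5, -1.3, 46], "claw": 2},
    {"angular": [0, 0, 0], "translation": [5, -1.3, 46], "claw": 2}
  ]
}}

```text
t: 17.7
ee_pos: [0.4276, 0.3021, 0.0554]
ee_rot: [[-0.036, 0.999, 0.002], [0.999, 0.036, 0.001], [0.001, 0.002, -1.0]]
ft_force: [-0.4, -1.4, 8.3]
opening: 0.01
grip_force: 30.0
```

```bash
python3 - <<'E'
from h import *
plan((.428-.113,.302-.0043,.056,2.2))
E
```

```text
t 17.7 at [0.4276 0.3021 0.0554] F [-0.3967 -1.4037  8.3364] open 10.0
(0.315, 0.29769999999999996, 0.056, 2.2) trans [  -0.4 -112.7   -0.9] turn [ 0.1 -0.1 -0.2] rows 2.3
```

Call:
{"op": "carry_out", "data": {
  "series": [
    {"angular": [0, 0, 0], "translation": [0, -15, 0], "claw": 2},
    {"angular": [0, 0, 0], "translation": [0, -32, 0], "claw": 2},
    {"angular": [0, 0, 0], "translation": [0, -50, 0], "claw": 2},
    {"angular": [0, 0, 0], "translation": [0, -68, 0], "claw": 2},
    {"angular": [0, 0, 0], "translation": [0, -85, 0], "claw": 2},
    {"angular": [0, 0, 0], "translation": [0, -100, 0], "claw": 2},
    {"angular": [0, 0, 0], "translation": [0, -110, 0], "claw": 2},
    {"angular": [0, 0, 0], "translation": [0, -110, 0], "claw": 2}
  ]
}}

```text
t: 18.5
ee_pos: [0.3163, 0.2981, 0.0554]
ee_rot: [[-0.036, 0.999, 0.001], [0.999, 0.036, 0.001], [0.001, 0.001, -1.0]]
ft_force: [-0.6, -3.1, 12.6]
opening: 0.01
grip_force: 30.0
```

Call:
{"op": "carry_out", "data": {
  "series": [
    {"angular": [0, 0, 0], "translation": [0, 0, 0], "claw": 22},
    {"angular": [0, 0, 0], "translation": [0, 0, 0], "claw": 22},
    {"angular": [0, 0, 0], "translation": [0, 0, 0], "claw": 22},
    {"angular": [0, 0, 0], "translation": [0, 0, -20], "claw": 22},
    {"angular": [0, 0, 0], "translation": [0, 0, -45], "claw": 22},
    {"angular": [0, 0, 0], "translation": [0, 0, -95], "claw": 22},
    {"angular": [0, 0, 0], "translation": [0, 0, -140], "claw": 22},
    {"angular": [0, 0, 0], "translation": [0, 0, -140], "claw": 40}
  ]
}}

```text
t: 19.3
ee_pos: [0.3192, 0.2999, 0.1992]
ee_rot: [[-0.035, 0.999, 0.007], [0.999, 0.035, 0.006], [0.006, 0.007, -1.0]]
ft_force: [-0.5, -0.0, -0.4]
opening: 0.0276
grip_force: 0.0
```

```bash
python3 - <<'E'
from h import *
p=capture("top"); save(p,"t8"); w=world(p)
def pc(m,n): q=w[m]; print(n,len(q),np.percentile(q,[2,50,98],axis=0).round(4).tolist())
pc((w[...,2]>.07)&(w[...,2]<.095)&(w[...,0]>.30)&(w[...,0]<.42)&(w[...,1]>.2)&(w[...,1]<.4),"front")
pc((w[...,2]>.092)&(w[...,2]<.11)&(w[...,0]>.5)&(w[...,1]>.15)&(w[...,1]<.46),"cab")
pc((w[...,2]>.012)&(w[...,2]<.032)&(w[...,0]>.3)&(w[...,0]<.6)&(w[...,1]>.18)&(w[...,1]<.44),"floor")
for k in ["stapler_centre","marker_centre","earbud_case_centre"]:
    for r in models.silhouettes(p,k):
        q=w[r["pixels"]]; q=q[q[:,2]>.005]
        if r["conf"]>.5 and len(q)>20: print(k,round(r["conf"],2),np.round(r["uv"]),np.median(q,0),[np.round(x,0) for x in rect(q)])
m=(w[...,2]>.038)&(w[...,2]<.055)&(w[...,1]<.05)&(w[...,1]>-.25)&(w[...,0]<.5)&(w[...,0]>.4); q=w[m]; print("rib",[np.round(x,1) for x in rect(q)])
plan((.4456,-.1097,.10,-5.25),(.4456,-.1097,.035,-5.25))
E
```

```text
front 596 [[0.3527, 0.203, 0.0726], [0.3637, 0.2729, 0.0852], [0.3755, 0.3451, 0.0897]]
cab 13950 [[0.5748, 0.17, 0.0949], [0.7122, 0.3102, 0.0992], [0.9415, 0.4495, 0.1038]]
floor 7518 [[0.3841, 0.197, 0.017], [0.4888, 0.3041, 0.0213], [0.5861, 0.4257, 0.0259]]
stapler_centre 0.61 [282. 185.] [ 0.6924 -0.0166  0.0381] [array([698., -16.]), array([ 34., 118.]), np.float64(2.0)]
marker_centre 0.86 [331. 177.] [ 0.706  -0.1431  0.013 ] [array([ 708., -144.]), array([122.,  16.]), np.float64(81.0)]
marker_centre 0.66 [497. 278.] [ 0.419  -0.5378  0.0186] [array([ 421., -541.]), array([ 22., 176.]), np.float64(53.0)]
earbud_case_centre 0.68 [241. 165.] [0.7626 0.0861 0.0199] [array([766.,  86.]), array([62., 46.]), np.float64(86.0)]
earbud_case_centre 0.53 [329. 180.] [ 0.7056 -0.1436  0.0132] [array([ 707., -145.]), array([124.,  16.]), np.float64(80.0)]
rib [array([ 447.6, -112.7]), array([107.5,  12.7]), np.float64(85.1)]
t 19.5 at [0.316  0.297  0.1928] F [ 0.0355  0.4622 -0.8975] open 39.5
(0.4456, -0.1097, 0.1, -5.25) trans [-410.9  115.3   93.1] turn [-0.1  0.1  7.3] rows 8.7
(0.4456, -0.1097, 0.035, -5.25) trans [ 0.  0. 65.] turn [0. 0. 0.] rows 1.3
```

View pics/t8.png

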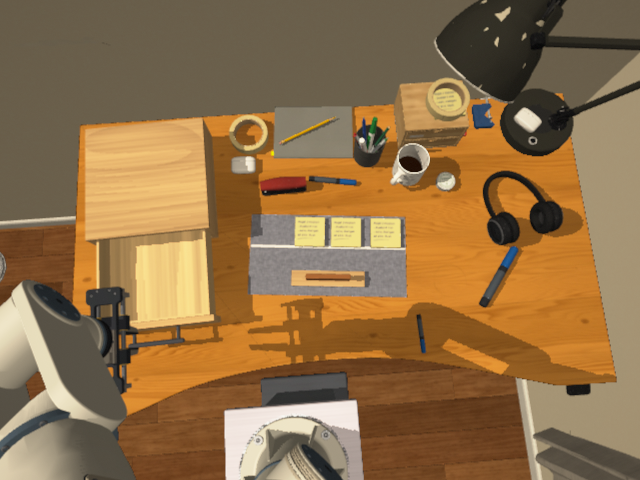

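View: the drawer is open at (157,275), the pads lie in a row along the line, and the straightedge is at (328,278). The earbud case has been knocked back to (243,165). Fetching the straightedge.

Call:
{"op": "carry_out", "data": {
  "series": [
    {"angular": [0, 0, 7.3], "translation": [-50, 14, 0], "claw": 42},
    {"angular": [0, 0, 7.3], "translation": [-100, 28, 0], "claw": 42},
    {"angular": [0, 0, 7.3], "translation": [-149, 42, 0], "claw": 42},
    {"angular": [0, 0, 7.3], "translation": [-198, 56, 0], "claw": 42},
    {"angular": [0, 0, 7.3], "translation": [-247, 70, 0], "claw": 42},
    {"angular": [0, 0, 7.3], "translation": [-296, 84, 0], "claw": 42},
    {"angular": [0, 0, 7.3], "translation": [-345, 98, 0], "claw": 42},
    {"angular": [0, 0, 7.3], "translation": [-394, 112, 0], "claw": 42}
  ]
}}

```text
t: 20.3
ee_pos: [0.4387, -0.085, 0.1922]
ee_rot: [[0.092, 0.996, -0.003], [0.996, -0.092, 0.001], [0.0, -0.003, -1.0]]
ft_force: [0.5, 0.3, 0.9]
opening: 0.0419
grip_force: 0.0
```

```bash
python3 - <<'E'
from h import *
p=capture("wrist"); w=world(p)
m=(w[...,2]>.038)&(w[...,2]<.055)&(w[...,1]<.05)&(w[...,1]>-.25)&(w[...,0]<.5)&(w[...,0]>.4); comps(p,m,.048,"rib")
plan((.4462,-.111,.035,-5.25))
E
```

```text
rib [ 325  193   14  117 1524] [array([ 445.6, -110.3]), array([109.3,  11.3]), np.float64(85.0)] box [[435.20001220703125, -164.1999969482422], [446.5, -165.1999969482422], [456.1000061035156, -56.29999923706055], [444.79998779296875, -55.29999923706055]] z 0.0468
t 20.35 at [ 0.4414 -0.0909  0.1926] F [ 3.1825 -2.5536 -0.0426] open 41.7
(0.4462, -0.111, 0.035, -5.25) trans [-19.1   6.6 157.7] turn [ 0.   0.2 -0.1] rows 3.2
```

Call:
{"op": "carry_out", "data": {
  "grip_force": 45,
  "series": [
    {"angular": [0, 0, 0], "translation": [-17.5, 5.3, 40], "claw": 42},
    {"angular": [0, 0, 0], "translation": [-17.5, 5.3, 85], "claw": 42},
    {"angular": [0, 0, 0], "translation": [-17.5, 5.3, 125], "claw": 42},
    {"angular": [0, 0, 0], "translation": [-17.5, 5.3, 157], "claw": 42},
    {"angular": [0, 0, 0], "translation": [-17.5, 5.3, 157], "claw": 30},
    {"angular": [0, 0, 0], "translation": [-17.5, 5.3, 157], "claw": 2},
    {"angular": [0, 0, 0], "translation": [-17.5, 5.3, 157], "claw": 2},
    {"angular": [0, 0, 0], "translation": [-17.5, 5.3, 157], "claw": 2}
  ]
}}

```text
t: 21.15
ee_pos: [0.4444, -0.1011, 0.0383]
ee_rot: [[0.092, 0.996, 0.003], [0.996, -0.092, -0.001], [-0.0, 0.003, -1.0]]
ft_force: [0.7, -0.3, 0.0]
opening: 0.0118
grip_force: 0.3
```

```bash
python3 - <<'E'
from h import *
c=np.array([.494,.3045]); r=np.radians(2.2)
def fl(x,y): return c[0]+x*np.cos(r)-y*np.sin(r), c[1]+x*np.sin(r)+y*np.cos(r)
print(fl(.035,0))
plan((.4457,-.1105,.16,-5.25),(*fl(.035,0),.16,2.2),(*fl(.035,0),.057,2.2))
E
```

```text
(np.float64(0.5289742020743717), np.float64(0.30584357331806317))
t 21.15 at [ 0.4444 -0.1011  0.0383] F [ 0.7482 -0.2698  0.0225] open 11.8
(0.4457, -0.1105, 0.16, -5.25) trans [  -9.3    2.5 -121.7] turn [ 0.2  0.  -0. ] rows 2.4
(np.float64(0.5289742020743717), np.float64(0.30584357331806317), 0.16, 2.2) trans [422.2  44.8   0. ] turn [ 0.   0.  -7.5] rows 8.5
(np.float64(0.5289742020743717), np.float64(0.30584357331806317), 0.057, 2.2) trans [  0.   0. 103.] turn [0. 0. 0.] rows 2.1
```

Call:
{"op": "carry_out", "data": {
  "series": [
    {"angular": [0, 0, 0], "translation": [0, 0, 0], "claw": 2},
    {"angular": [0, 0, 0], "translation": [0, 0, 0], "claw": 2},
    {"angular": [0, 0, 0], "translation": [0, 0, -45], "claw": 2},
    {"angular": [0, 0, 0], "translation": [0, 0, -90], "claw": 2},
    {"angular": [0, 0, 0], "translation": [30, 0, -125], "claw": 2},
    {"angular": [0, 0, 0], "translation": [78, 0, -125], "claw": 2},
    {"angular": [0, 0, 0], "translation": [126, 0, -125], "claw": 2},
    {"angular": [0, 0, 0], "translation": [174, 0, -125], "claw": 2}
  ]
}}

```text
t: 21.95
ee_pos: [0.4592, 0.074, 0.163]
ee_rot: [[0.093, 0.996, 0.002], [0.996, -0.093, 0.0], [0.0, 0.002, -1.0]]
ft_force: [1.0, -0.5, -2.1]
opening: 0.0116
grip_force: 45.0
```

Call:
{"op": "carry_out", "data": {
  "series": [
    {"angular": [0, 0, 0], "translation": [45, 0, 0], "claw": 2},
    {"angular": [0, 0, -2], "translation": [90, 10, 0], "claw": 2},
    {"angular": [0, 0, -4], "translation": [135, 25, 0], "claw": 2},
    {"angular": [0, 0, -6], "translation": [180, 40, 0], "claw": 2},
    {"angular": [0, 0, -7.5], "translation": [225, 45, 0], "claw": 2},
    {"angular": [0, 0, -7.5], "translation": [245, 45, 0], "claw": 2},
    {"angular": [0, 0, -7.5], "translation": [245, 45, 0], "claw": 2},
    {"angular": [0, 0, -7.5], "translation": [245, 45, 0], "claw": 2}
  ]
}}

```text
t: 22.75
ee_pos: [0.5257, 0.3115, 0.1617]
ee_rot: [[-0.04, 0.999, -0.001], [0.999, 0.04, -0.001], [-0.001, -0.001, -1.0]]
ft_force: [0.2, -1.1, -2.0]
opening: 0.0116
grip_force: 45.0
```

```bash
cat >> h.py <<'E'
_c=np.array([.494,.3045]); _r=np.radians(2.2)
def fl(x,y): return round(_c[0]+x*np.cos(_r)-y*np.sin(_r),4), round(_c[1]+x*np.sin(_r)+y*np.cos(_r),4)
def FL(q): q=np.asarray(q)[...,:2]-_c; return np.stack([q[...,0]*np.cos(_r)+q[...,1]*np.sin(_r),-q[...,0]*np.sin(_r)+q[...,1]*np.cos(_r)],-1)
E
python3 - <<'E'
from h import *
plan((*fl(.035,.009),.15,2.2),(*fl(.035,.009),.062,2.2))
p=capture("wrist"); save(p,"w9"); w=world(p)
q=FL(w); z=w[...,2]
m=(z>.015)&(z<.03)&(abs(q[...,1])<.15)&(q[...,0]>-.15)&(q[...,0]<.1); print("floor ext",np.percentile(q[m],[1,99],axis=0))
m=(z>.07)&(z<.095)&(q[...,0]>-.1)&(q[...,0]<.05)&(abs(q[...,1])<.17)
for s in (1,-1):
    k=m&(s*q[...,1]>.1); print("wall",s,k.sum(),np.percentile(q[k][:,1],[5,50,95]) if k.sum()>20 else "")
m=(z>.112)&(z<.14)&(abs(q[...,0]-.035)<.06)&(abs(q[...,1])<.15); print("bar",[np.round(x,1) for x in rect(q[m])])
E
```

```text
t 22.75 at [0.5257 0.3115 0.1617] F [ 0.2245 -1.1122 -2.0379] open 11.6
(np.float64(0.5286), np.float64(0.3148), 0.15, 2.2) trans [ 3.2  3.1 11.7] turn [-0.1  0.1  0.1] rows 0.3
(np.float64(0.5286), np.float64(0.3148), 0.062, 2.2) trans [ 0.  0. 88.] turn [0. 0. 0.] rows 1.8
floor ext [[-0.1227 -0.1021]
 [ 0.0858  0.1231]]
wall 1 3039 [0.1232 0.1257 0.1289]
wall -1 0 
bar [array([30.8, -5.4]), array([184.4,  40.5]), np.float64(90.0)]
```

View pics/w9.png

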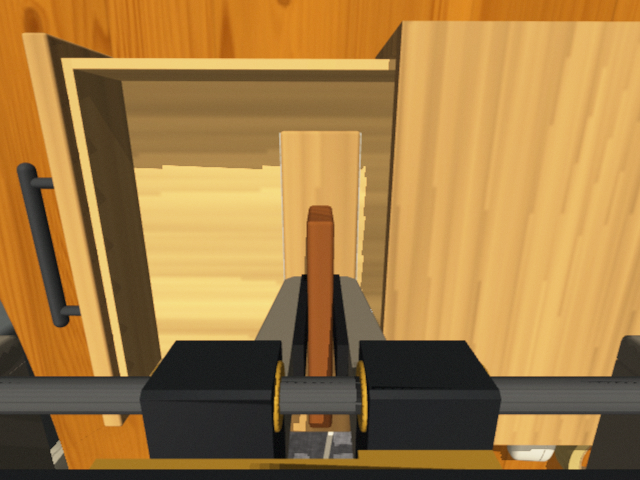

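View: the bar is over the drawer opening at (320,200), clear of the wall (230,63) and the cabinet (390,150). Lowering and releasing.

Call:
{"op": "carry_out", "data": {
  "series": [
    {"angular": [0, 0, 0], "translation": [3, 2, 40], "claw": 2},
    {"angular": [0, 0, 0], "translation": [3, 2, 75], "claw": 2},
    {"angular": [0, 0, 0], "translation": [3, 2, 95], "claw": 2},
    {"angular": [0, 0, 0], "translation": [3, 2, 101], "claw": 2},
    {"angular": [0, 0, 0], "translation": [3, 2, 101], "claw": 2},
    {"angular": [0, 0, 0], "translation": [3, 2, 101], "claw": 22},
    {"angular": [0, 0, 0], "translation": [3, 2, 101], "claw": 22},
    {"angular": [0, 0, 0], "translation": [3, 2, 101], "claw": 22}
  ]
}}

```text
t: 23.6
ee_pos: [0.5291, 0.3156, 0.0622]
ee_rot: [[-0.039, 0.999, 0.002], [0.999, 0.039, 0.001], [0.001, 0.002, -1.0]]
ft_force: [-0.2, -0.1, -0.4]
opening: 0.022
grip_force: 0.0
```

Call:
{"op": "carry_out", "data": {
  "series": [
    {"angular": [0, 0, 0], "translation": [0, 0, -30], "claw": 22},
    {"angular": [0, 0, 0], "translation": [0, 0, -75], "claw": 22},
    {"angular": [0, 0, 0], "translation": [0, 0, -120], "claw": 60},
    {"angular": [0, 0, 0], "translation": [0, 0, -160], "claw": 60},
    {"angular": [0, 0, 0], "translation": [-48, 0, -160], "claw": 60},
    {"angular": [0, 0, 0], "translation": [-96, 0, -160], "claw": 60},
    {"angular": [0, 0, 0], "translation": [-144, 0, -160], "claw": 60},
    {"angular": [0, 0, 0], "translation": [-190, 0, -160], "claw": 60}
  ]
}}

```text
t: 24.4
ee_pos: [0.5357, 0.1238, 0.2219]
ee_rot: [[-0.04, 0.999, 0.002], [0.999, 0.04, 0.0], [0.0, 0.002, -1.0]]
ft_force: [0.7, 0.3, 0.3]
opening: 0.0602
grip_force: 0.0
```

```bash
python3 - <<'E'
from h import *
p=capture("top"); w=world(p); q=FL(w)
m=(w[...,2]>.026)&(w[...,2]<.08)&(abs(q[...,1])<.11)&(q[...,0]>-.1)&(q[...,0]<.07); print("bar in drawer",[np.round(x,1) for x in rect(q[m])],np.percentile(w[m][:,2],95))
plan((.70,-.016,.2,2),(.70,-.016,.1,2))
E
```

```text
Traceback (most recent call last):
IndexError: index -1 is out of bounds for axis 0 with size 0
```

```bash
python3 - <<'E'
from h import *
plan((.65,-.016,.2,2))
E
```

```text
t 24.45 at [0.5355 0.1181 0.2217] F [ 0.1937 -4.3055 -1.1763] open 60.1
(0.65, -0.016, 0.2, 2) trans [-138.3  109.2   22.2] turn [0.  0.2 0.2] rows 3.6
```

Call:
{"op": "carry_out", "data": {
  "series": [
    {"angular": [0, 0, 0], "translation": [-35, 27, 0], "claw": 60},
    {"angular": [0, 0, 0], "translation": [-70, 54, 0], "claw": 60},
    {"angular": [0, 0, 0], "translation": [-105, 81, 0], "claw": 60},
    {"angular": [0, 0, 0], "translation": [-138, 120, 0], "claw": 60},
    {"angular": [0, 0, 0], "translation": [-138, 155, 20], "claw": 60},
    {"angular": [0, 0, 0], "translation": [-138, 158, 50], "claw": 60},
    {"angular": [0, 0, 0], "translation": [-138, 158, 80], "claw": 60},
    {"angular": [0, 0, 0], "translation": [-138, 158, 80], "claw": 60}
  ]
}}

```text
t: 25.25
ee_pos: [0.6965, -0.0064, 0.1369]
ee_rot: [[-0.039, 0.999, -0.007], [0.999, 0.039, 0.0], [0.0, -0.007, -1.0]]
ft_force: [-0.2, 0.3, -0.4]
opening: 0.0599
grip_force: 0.0
```

```bash
cat >> h.py <<'E'
def obj(p,x,y,z0,z1,zt,n,r=.09):
    w=world(p); m=(w[...,2]>z0)&(w[...,2]<z1)&(np.hypot(w[...,0]-x,w[...,1]-y)<r); comps(p,m,zt,n,100)
E
python3 - <<'E'
from h import *
p=capture("wrist"); obj(p,.698,-.016,.015,.06,.035,"stapler")
obj(p,.706,-.143,.007,.03,.014,"marker",.075)
plan((.698,-.016,.02,2))
p=capture("top"); w=world(p); q=FL(w)
m=(w[...,2]>.026)&(w[...,2]<.08)&(abs(q[...,1])<.11)&(q[...,0]>-.1)&(q[...,0]<.065); print("bar in drawer",m.sum(),[np.round(x,1) for x in rect(q[m])],np.percentile(w[m][:,2],95))
E
```

```text
stapler [ 301  174   43  150 5753] [array([697. , -15.4]), array([ 32. , 120.5]), np.float64(1.4)] box [[679.5, 44.400001525878906], [682.5, -76.0], [714.5, -75.19999694824219], [711.5999755859375, 45.20000076293945]] z 0.0396
marker [317 315  30  61 957] [array([ 709.5, -111. ]), array([65. , 14.9]), np.float64(80.4)] box [[696.7999877929688, -141.8000030517578], [711.4000244140625, -144.3000030517578], [722.2999877929688, -80.19999694824219], [707.5999755859375, -77.69999694824219]] z 0.0129
marker [306 414  16  15 206] [array([ 696.3, -194.6]), array([14.5, 16.7]), np.float64(2.3)] box [[688.7000122070312, -186.5], [689.4000244140625, -203.3000030517578], [703.9000244140625, -202.6999969482422], [703.2000122070312, -185.89999389648438]] z 0.0128
t 25.3 at [ 0.6977 -0.0063  0.1395] F [ 0.0556 -0.5224  0.4535] open 59.9
(0.698, -0.016, 0.02, 2) trans [ -9.7   0.3 119.5] turn [-0.2 -0.   0.2] rows 2.4
bar in drawer 151 [array([47.9, 52.6]), array([69.2, 30.6]), np.float64(83.7)] 0.06941164331059066
```

Call:
{"op": "carry_out", "data": {
  "grip_force": 40,
  "series": [
    {"angular": [0, 0, 0], "translation": [-9, 0, 45], "claw": 60},
    {"angular": [0, 0, 0], "translation": [-9, 0, 85], "claw": 60},
    {"angular": [0, 0, 0], "translation": [-9, 0, 110], "claw": 60},
    {"angular": [0, 0, 0], "translation": [-9, 0, 118], "claw": 60},
    {"angular": [0, 0, 0], "translation": [-9, 0, 118], "claw": 20},
    {"angular": [0, 0, 0], "translation": [-9, 0, 118], "claw": 20},
    {"angular": [0, 0, 0], "translation": [-9, 0, 118], "claw": 20},
    {"angular": [0, 0, 0], "translation": [-9, 0, 118], "claw": 20}
  ]
}}

```text
t: 26.15
ee_pos: [0.7003, -0.0153, 0.0248]
ee_rot: [[-0.039, 0.999, 0.002], [0.999, 0.039, -0.0], [-0.0, 0.002, -1.0]]
ft_force: [-3.2, -0.2, 9.0]
opening: 0.0316
grip_force: 40.0
```

Call:
{"op": "carry_out", "data": {
  "series": [
    {"angular": [0, 0, 0], "translation": [0, 0, 0], "claw": 20},
    {"angular": [0, 0, 0], "translation": [0, 0, -20], "claw": 20},
    {"angular": [0, 0, 0], "translation": [0, 0, -65], "claw": 20},
    {"angular": [0, 0, 0], "translation": [0, 0, -110], "claw": 20},
    {"angular": [0, 0, 0], "translation": [0, -40, -150], "claw": 20},
    {"angular": [0, 0, 0], "translation": [0, -90, -160], "claw": 20},
    {"angular": [0, 0, 0], "translation": [0, -135, -160], "claw": 20},
    {"angular": [0, 0, 0], "translation": [0, -180, -160], "claw": 20}
  ]
}}

```text
t: 26.95
ee_pos: [0.5178, -0.0224, 0.184]
ee_rot: [[-0.039, 0.999, 0.002], [0.999, 0.039, -0.0], [-0.0, 0.002, -1.0]]
ft_force: [-0.7, -0.4, -1.3]
opening: 0.0312
grip_force: 40.0
```

```bash
python3 - <<'E'
from h import *
plan((*fl(-.035,.05),.18,2.2),(*fl(-.035,.05),.045,2.2))
E
```

```text
t 26.95 at [ 0.5178 -0.0224  0.184 ] F [-0.7492 -0.4217 -1.2809] open 31.2
(np.float64(0.4571), np.float64(0.3531), 0.18, 2.2) trans [377.6 -46.    3.9] turn [0.1 0.  0. ] rows 7.6
(np.float64(0.4571), np.float64(0.3531), 0.045, 2.2) trans [  0.   0. 135.] turn [0. 0. 0.] rows 2.7
```

Call:
{"op": "carry_out", "data": {
  "series": [
    {"angular": [0, 0, 0], "translation": [48, -6, 0], "claw": 20},
    {"angular": [0, 0, 0], "translation": [96, -12, 0], "claw": 20},
    {"angular": [0, 0, 0], "translation": [144, -18, 0], "claw": 20},
    {"angular": [0, 0, 0], "translation": [192, -24, 0], "claw": 20},
    {"angular": [0, 0, 0], "translation": [240, -30, 0], "claw": 20},
    {"angular": [0, 0, 0], "translation": [288, -36, 0], "claw": 20},
    {"angular": [0, 0, 0], "translation": [336, -42, 0], "claw": 20},
    {"angular": [0, 0, 0], "translation": [378, -46, 0], "claw": 20}
  ]
}}

```text
t: 27.75
ee_pos: [0.4581, 0.356, 0.1836]
ee_rot: [[-0.04, 0.999, 0.001], [0.999, 0.04, 0.001], [0.001, 0.001, -1.0]]
ft_force: [0.0, -1.1, -1.4]
opening: 0.0311
grip_force: 40.0
```

```bash
python3 - <<'E'
from h import *
plan((*fl(-.035,.05),.049,2.2))
p=capture("wrist"); save(p,"w10"); w=world(p); q=FL(w)
m=(w[...,2]>.028)&(w[...,2]<.075)&(abs(q[...,1])<.115)&(q[...,0]>.0)&(q[...,0]<.065); print("bar in drawer",m.sum(),[np.round(x,1) for x in rect(q[m])],np.percentile(w[m][:,2],95))
E
```

```text
t 27.75 at [0.4581 0.356  0.1836] F [ 0.0286 -1.0748 -1.373 ] open 31.1
(np.float64(0.4571), np.float64(0.3531), 0.049, 2.2) trans [ -3.   -1.2 134.6] turn [ 0.1 -0.   0.1] rows 2.7
bar in drawer 5429 [array([34.1, 17. ]), array([ 41. , 146.1]), np.float64(0.1)] 0.06747530016748328
```

View pics/w10.png

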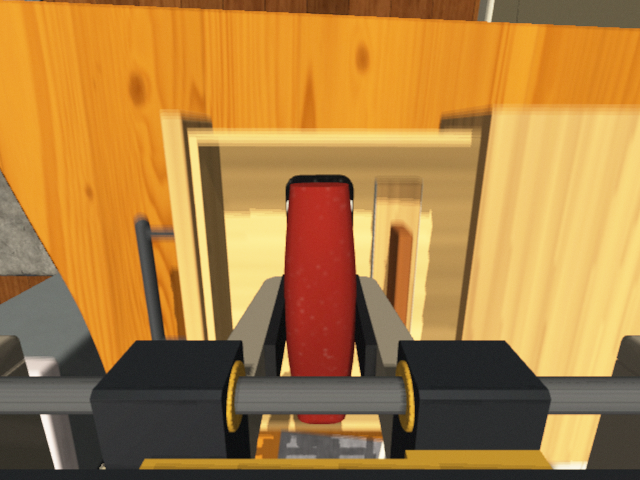

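View: the stapler is held at (320,290) above the drawer, and the straightedge lies flat inside at (398,250). Lowering the stapler.

Call:
{"op": "carry_out", "data": {
  "series": [
    {"angular": [0, 0, 0], "translation": [-6, -1, 45], "claw": 20},
    {"angular": [0, 0, 0], "translation": [-6, -1, 90], "claw": 20},
    {"angular": [0, 0, 0], "translation": [-6, -1, 120], "claw": 20},
    {"angular": [0, 0, 0], "translation": [-6, -1, 134], "claw": 20},
    {"angular": [0, 0, 0], "translation": [-6, -1, 134], "claw": 20},
    {"angular": [0, 0, 0], "translation": [-6, -1, 134], "claw": 44},
    {"angular": [0, 0, 0], "translation": [-6, -1, 134], "claw": 44},
    {"angular": [0, 0, 0], "translation": [-6, -1, 134], "claw": 44}
  ]
}}

```text
t: 28.6
ee_pos: [0.4589, 0.348, 0.0502]
ee_rot: [[-0.039, 0.999, 0.002], [0.999, 0.039, 0.001], [0.001, 0.002, -1.0]]
ft_force: [-0.6, 1.2, -0.4]
opening: 0.0439
grip_force: 0.0
```

Call:
{"op": "carry_out", "data": {
  "series": [
    {"angular": [0, 0, 0], "translation": [0, 0, -40], "claw": 44},
    {"angular": [0, 0, 0], "translation": [0, 0, -85], "claw": 44},
    {"angular": [0, 0, 0], "translation": [0, 0, -130], "claw": 44},
    {"angular": [0, 0, 0], "translation": [-48, 10, -135], "claw": 44},
    {"angular": [0, 0, 0], "translation": [-96, 20, -135], "claw": 44},
    {"angular": [0, 0, 0], "translation": [-144, 30, -135], "claw": 44},
    {"angular": [0, 0, 0], "translation": [-190, 40, -135], "claw": 44},
    {"angular": [0, 0, 0], "translation": [-236, 50, -135], "claw": 44}
  ]
}}

```text
t: 29.4
ee_pos: [0.5177, 0.1119, 0.185]
ee_rot: [[-0.039, 0.999, 0.002], [0.999, 0.039, 0.0], [0.0, 0.002, -1.0]]
ft_force: [1.2, -0.0, -0.3]
opening: 0.0438
grip_force: 0.0
```

```bash
python3 - <<'E'
from h import *
plan((.706,-.138,.14,-9.6))
p=capture("wrist"); w=world(p); obj(p,.706,-.14,.007,.03,.014,"marker",.08)
E
```

```text
t 29.4 at [0.5177 0.1119 0.185 ] F [ 1.2362 -0.0172 -0.2841] open 43.8
(0.706, -0.138, 0.14, -9.6) trans [-257.1  178.3   45.3] turn [ 0.1 -0.  11.8] rows 6.3
```

Call:
{"op": "carry_out", "data": {
  "series": [
    {"angular": [0, 0, 3], "translation": [-40, 27, 0], "claw": 40},
    {"angular": [0, 0, 6], "translation": [-80, 54, 0], "claw": 40},
    {"angular": [0, 0, 9], "translation": [-120, 81, 0], "claw": 40},
    {"angular": [0, 0, 11.8], "translation": [-160, 108, 0], "claw": 40},
    {"angular": [0, 0, 11.8], "translation": [-200, 136, 10], "claw": 40},
    {"angular": [0, 0, 11.8], "translation": [-240, 165, 25], "claw": 40},
    {"angular": [0, 0, 11.8], "translation": [-257, 178, 55], "claw": 40},
    {"angular": [0, 0, 11.8], "translation": [-257, 178, 65], "claw": 40}
  ]
}}

```text
t: 30.25
ee_pos: [0.7053, -0.1389, 0.1164]
ee_rot: [[0.169, 0.986, -0.001], [0.986, -0.169, -0.0], [-0.0, -0.001, -1.0]]
ft_force: [-0.1, 0.4, -0.6]
opening: 0.0398
grip_force: 0.0
```

```bash
python3 - <<'E'
from h import *
p=capture("wrist"); save(p,"w11"); w=world(p); obj(p,.706,-.14,.007,.03,.014,"marker",.08)
plan((.706,-.13,.0125,-9.6))
E
```

```text
marker [ 312  164   20  156 2940] [array([ 705.2, -143. ]), array([123.9,  14.5]), np.float64(80.7)] box [[688.0999755859375, -203.0], [702.4000244140625, -205.3000030517578], [722.4000244140625, -83.0], [708.0999755859375, -80.69999694824219]] z 0.0129
t 30.3 at [ 0.7036 -0.1371  0.1154] F [-1.1739  0.3944 -1.0625] open 40.3
(0.706, -0.13, 0.0125, -9.6) trans [  7.4   1.6 102.9] turn [-0.2 -0.  -0.1] rows 2.1
```

View pics/w11.png

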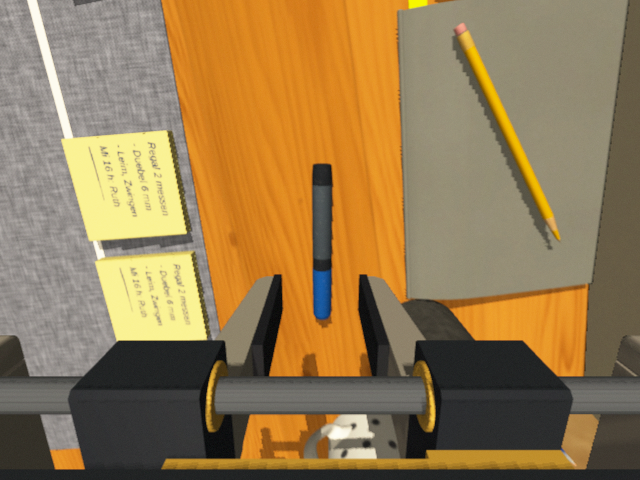

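View: the marker lies between the fingers at (322,240), with its grey barrel above and blue cap below. Clear to descend.

Call:
{"op": "carry_out", "data": {
  "grip_force": 35,
  "series": [
    {"angular": [0, 0, 0], "translation": [10, 1.5, 40], "claw": 40},
    {"angular": [0, 0, 0], "translation": [10, 1.5, 75], "claw": 40},
    {"angular": [0, 0, 0], "translation": [10, 1.5, 93], "claw": 40},
    {"angular": [0, 0, 0], "translation": [10, 1.5, 98], "claw": 40},
    {"angular": [0, 0, 0], "translation": [10, 1.5, 98], "claw": 2},
    {"angular": [0, 0, 0], "translation": [10, 1.5, 98], "claw": 2},
    {"angular": [0, 0, 0], "translation": [10, 1.5, 98], "claw": 2},
    {"angular": [0, 0, 0], "translation": [10, 1.5, 98], "claw": 2}
  ]
}}

```text
t: 31.1
ee_pos: [0.7093, -0.1269, 0.0227]
ee_rot: [[0.166, 0.986, 0.003], [0.986, -0.166, -0.0], [-0.0, 0.003, -1.0]]
ft_force: [-0.0, 0.2, 6.2]
opening: 0.0148
grip_force: 35.0
```

Call:
{"op": "carry_out", "data": {
  "series": [
    {"angular": [0, 0, 0], "translation": [0, 0, 0], "claw": 2},
    {"angular": [0, 0, 0], "translation": [0, 0, -20], "claw": 2},
    {"angular": [0, 0, 0], "translation": [0, 0, -65], "claw": 2},
    {"angular": [0, 0, 0], "translation": [0, 0, -110], "claw": 2},
    {"angular": [0, 0, 0], "translation": [30, -30, -150], "claw": 2},
    {"angular": [0, 0, 0], "translation": [60, -65, -160], "claw": 2},
    {"angular": [0, 0, 0], "translation": [95, -100, -160], "claw": 2},
    {"angular": [0, 0, 0], "translation": [130, -135, -160], "claw": 2}
  ]
}}

```text
t: 31.9
ee_pos: [0.5979, 0.0224, 0.1824]
ee_rot: [[0.167, 0.986, 0.002], [0.986, -0.167, 0.0], [0.001, 0.002, -1.0]]
ft_force: [1.0, 0.9, 0.3]
opening: 0.0145
grip_force: 35.0
```

```bash
python3 - <<'E'
from h import *
plan((*fl(-.088,.05),.17,2.2),(*fl(-.088,.05),.04,2.2))
E
```

```text
t 31.9 at [0.5979 0.0224 0.1824] F [0.9597 0.9089 0.2924] open 14.5
(np.float64(0.4041), np.float64(0.3511), 0.17, 2.2) trans [ 291.7 -246.    12. ] turn [  0.1  -0.  -11.8] rows 7.6
(np.float64(0.4041), np.float64(0.3511), 0.04, 2.2) trans [  0.   0. 130.] turn [0. 0. 0.] rows 2.6
```

Call:
{"op": "carry_out", "data": {
  "series": [
    {"angular": [0, 0, -2], "translation": [37, -31, 0], "claw": 2},
    {"angular": [0, 0, -4], "translation": [74, -62, 0], "claw": 2},
    {"angular": [0, 0, -6], "translation": [110, -93, 0], "claw": 2},
    {"angular": [0, 0, -8], "translation": [146, -124, 0], "claw": 2},
    {"angular": [0, 0, -10], "translation": [183, -155, 0], "claw": 2},
    {"angular": [0, 0, -11.8], "translation": [219, -186, 0], "claw": 2},
    {"angular": [0, 0, -11.8], "translation": [256, -217, 0], "claw": 2},
    {"angular": [0, 0, -11.8], "translation": [291, -246, 0], "claw": 2}
  ]
}}

```text
t: 32.7
ee_pos: [0.4032, 0.3509, 0.1816]
ee_rot: [[-0.039, 0.999, 0.001], [0.999, 0.039, 0.001], [0.001, 0.001, -1.0]]
ft_force: [0.7, 0.3, -0.2]
opening: 0.0144
grip_force: 35.0
```

```bash
python3 - <<'E'
from h import *
plan((*fl(-.089,.05),.046,2.2))
p=capture("wrist"); w=world(p); q=FL(w)
m=(w[...,2]>.045)&(w[...,2]<.075)&(abs(q[...,1])<.115)&(q[...,0]>-.07)&(q[...,0]<-.0); print("stapler in drawer",m.sum(),[np.round(x,1) for x in rect(q[m])])
m=(w[...,2]>.078)&(w[...,2]<.095)&(abs(q[...,1])<.115)&(q[...,0]>-.17)&(q[...,0]<-.09); print("front",m.sum(),[np.round(x,1) for x in rect(q[m])])
E
```

```text
t 32.7 at [0.4032 0.3509 0.1816] F [ 0.733   0.3096 -0.2119] open 14.4
(np.float64(0.4031), np.float64(0.351), 0.046, 2.2) trans [  0.   -0.2 135.6] turn [ 0.1 -0.   0. ] rows 2.7
stapler in drawer 5086 [array([-35. ,  44.4]), array([118.3,  32.6]), np.float64(89.6)]
front 3511 [array([-132.7,   45.9]), array([137.8,  21.1]), np.float64(89.9)]
```

Call:
{"op": "carry_out", "data": {
  "series": [
    {"angular": [0, 0, 0], "translation": [0, 1, 45], "claw": 2},
    {"angular": [0, 0, 0], "translation": [0, 1, 90], "claw": 2},
    {"angular": [0, 0, 0], "translation": [0, 1, 120], "claw": 2},
    {"angular": [0, 0, 0], "translation": [0, 1, 134], "claw": 2},
    {"angular": [0, 0, 0], "translation": [0, 1, 134], "claw": 2},
    {"angular": [0, 0, 0], "translation": [0, 1, 134], "claw": 24},
    {"angular": [0, 0, 0], "translation": [0, 1, 134], "claw": 24},
    {"angular": [0, 0, 0], "translation": [0, 1, 134], "claw": 24}
  ]
}}

```text
t: 33.55
ee_pos: [0.4061, 0.3498, 0.0481]
ee_rot: [[-0.039, 0.999, 0.002], [0.999, 0.039, 0.001], [0.001, 0.002, -1.0]]
ft_force: [0.3, 0.8, -0.1]
opening: 0.0236
grip_force: 0.0
```

Call:
{"op": "carry_out", "data": {
  "series": [
    {"angular": [0, 0, 0], "translation": [0, 0, -40], "claw": 24},
    {"angular": [0, 0, 0], "translation": [0, 0, -85], "claw": 24},
    {"angular": [0, 0, 0], "translation": [0, 0, -130], "claw": 40},
    {"angular": [0, 0, 0], "translation": [-30, 35, -160], "claw": 70},
    {"angular": [0, 0, 0], "translation": [-65, 70, -165], "claw": 70},
    {"angular": [0, 0, 0], "translation": [-100, 105, -165], "claw": 70},
    {"angular": [0, 0, 0], "translation": [-135, 140, -165], "claw": 70},
    {"angular": [0, 0, 0], "translation": [-170, 175, -165], "claw": 70}
  ]
}}

```text
t: 34.35
ee_pos: [0.5864, 0.1865, 0.2132]
ee_rot: [[-0.039, 0.999, 0.002], [0.999, 0.039, 0.001], [0.001, 0.002, -1.0]]
ft_force: [0.2, 1.0, 0.6]
opening: 0.0692
grip_force: 0.0
```

```bash
python3 - <<'E'
from h import *
p=capture("top"); w=world(p); obj(p,.764,.086,.012,.035,.021,"case",.07)
plan((.755,.086,.15,4),(.764,.086,.012,4))
E
```

```text
case [233 141  28  11 185] [array([811.7,  76.5]), array([73.8, 26.5]), np.float64(80.3)] box [[792.4000244140625, 42.400001525878906], [818.5, 37.900001525878906], [830.9000244140625, 110.69999694824219], [804.7999877929688, 115.0999984741211]] z 0.0231
case [232 156  24  17 370] [array([762.8,  85.6]), array([61.5, 44.8]), np.float64(85.9)] box [[738.2999877929688, 56.5], [783.0, 53.29999923706055], [787.4000244140625, 114.5999984741211], [742.7000122070312, 117.80000305175781]] z 0.0202
t 34.4 at [0.5914 0.1818 0.2132] F [ 2.9006 -3.5713  0.1768] open 69.6
(0.755, 0.086, 0.15, 4) trans [-101.7  159.5   64.2] turn [ 0.3  0.1 -1.9] rows 4.0
(0.764, 0.086, 0.012, 4) trans [ -0.6   9.  138. ] turn [0. 0. 0.] rows 2.8
```

Call:
{"op": "carry_out", "data": {
  "series": [
    {"angular": [0, 0, -2], "translation": [-30, 45, 0], "claw": 62},
    {"angular": [0, 0, -2], "translation": [-60, 90, 0], "claw": 62},
    {"angular": [0, 0, -2], "translation": [-90, 130, 0], "claw": 62},
    {"angular": [0, 0, -2], "translation": [-101, 165, 0], "claw": 62},
    {"angular": [0, 0, -2], "translation": [-101, 165, 25], "claw": 62},
    {"angular": [0, 0, -2], "translation": [-101, 165, 50], "claw": 62},
    {"angular": [0, 0, -2], "translation": [-101, 165, 50], "claw": 62},
    {"angular": [0, 0, -2], "translation": [-101, 165, 50], "claw": 62}
  ]
}}

```text
t: 35.2
ee_pos: [0.7535, 0.0937, 0.1624]
ee_rot: [[-0.074, 0.997, -0.0], [0.997, 0.074, -0.0], [-0.0, -0.0, -1.0]]
ft_force: [-0.4, -0.8, 0.5]
opening: 0.062
grip_force: 0.0
```

```bash
python3 - <<'E'
from h import *
p=capture("wrist"); save(p,"w12"); w=world(p)
m=(w[...,2]>.012)&(w[...,2]<.035)&(w[...,0]>.73)&(w[...,0]<.9)&(w[...,1]>.03)&(w[...,1]<.15)
comps(p,m,.02,"obj")
h=cv2.cvtColor(p["img"],cv2.COLOR_RGB2HSV)
comps(p,m&(h[...,1]<50),.02,"white")
k=m&(h[...,1]>60)&(w[...,0]>.785); q=w[k][:,:2]; 
for a in np.arange(.03,.15,.01):
    s=q[abs(q[:,1]-a)<.005]; 
    if len(s)>5: print(round(a,3),"ring min x",np.percentile(s[:,0],2).round(4),len(s))
q=w[(w[...,2]>.095)&(w[...,2]<.11)]; print("cab right side y",np.percentile(q[:,1],1))
plan((.7655,.105,.1,4))
E
```

```text
obj [ 305  196   55   72 3353] [array([763.2,  90.3]), array([62.6, 45. ]), np.float64(88.2)] box [[739.7000122070312, 59.70000076293945], [784.7000122070312, 58.29999923706055], [786.7000122070312, 120.80000305175781], [741.7000122070312, 122.30000305175781]] z 0.0204
obj [ 368  204  118  102 4328] [array([851.4,  76.3]), array([ 90. , 106.3]), np.float64(76.0)] box [[788.9000244140625, 45.5], [892.0999755859375, 19.799999237060547], [913.9000244140625, 107.0999984741211], [810.7999877929688, 132.89999389648438]] z 0.0236
white [ 307  198   52   69 3039] [array([763.8,  89.7]), array([60.8, 43.3]), np.float64(87.6)] box [[740.9000244140625, 60.29999923706055], [784.0999755859375, 58.400001525878906], [786.7000122070312, 119.19999694824219], [743.4000244140625, 121.0]] z 0.0205
0.03 ring min x 0.8529 230
0.04 ring min x 0.8084 348
0.05 ring min x 0.8025 344
0.06 ring min x 0.7988 396
0.07 ring min x 0.7985 407
0.08 ring min x 0.799 415
0.09 ring min x 0.8014 460
0.1 ring min x 0.8063 557
0.11 ring min x 0.8149 838
0.12 ring min x 0.8272 395
cab right side y 0.07062481525056352
t 35.25 at [0.7541 0.0939 0.1635] F [ 0.0897 -0.161   0.6936] open 61.8
(0.7655, 0.105, 0.1, 4) trans [10.2 12.1 63.5] turn [ 0.1 -0.   0.2] rows 1.3
```

View pics/w12.png

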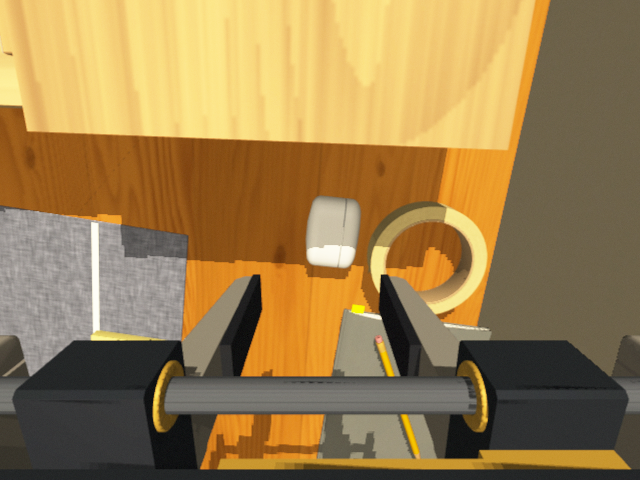

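View: the case is at (333,232) and a tape ring at (430,258) leaves only ~12 mm beside the case's middle, but ~20 mm at its +y (upper) end. I'll pinch that end, draw the case clear, then regrasp it at the middle.

```bash
python3 - <<'E'
from h import *
plan((.7637,.114,.06,-2),(.7637,.114,.018,-2))
E
```

```text
t 35.25 at [0.7541 0.0939 0.1635] F [ 0.0897 -0.161   0.6936] open 61.8
(0.7637, 0.114, 0.06, -2) trans [ 19.3  10.9 103.5] turn [ 0.1 -0.   6.2] rows 2.1
(0.7637, 0.114, 0.018, -2) trans [ 0.  0. 42.] turn [0. 0. 0.] rows 0.8
```

Call:
{"op": "carry_out", "data": {
  "grip_force": 15,
  "series": [
    {"angular": [0, 0, 6.2], "translation": [10, 6, 30], "claw": 52},
    {"angular": [0, 0, 6.2], "translation": [19.3, 11, 70], "claw": 52},
    {"angular": [0, 0, 6.2], "translation": [19.3, 11, 95], "claw": 52},
    {"angular": [0, 0, 6.2], "translation": [19.3, 11, 103], "claw": 52},
    {"angular": [0, 0, 6.2], "translation": [19.3, 11, 103], "claw": 52},
    {"angular": [0, 0, 6.2], "translation": [19.3, 11, 103], "claw": 52},
    {"angular": [0, 0, 6.2], "translation": [19.3, 11, 103], "claw": 52},
    {"angular": [0, 0, 6.2], "translation": [19.3, 11, 103], "claw": 52}
  ]
}}

```text
t: 36.05
ee_pos: [0.7642, 0.1136, 0.0608]
ee_rot: [[0.035, 0.999, 0.002], [0.999, -0.035, 0.0], [0.0, 0.002, -1.0]]
ft_force: [0.0, 0.3, -0.3]
opening: 0.052
grip_force: 0.0
```

```bash
python3 - <<'E'
from h import *
plan((.7637,.114,.018,-2))
E
```

```text
t 36.05 at [0.7642 0.1136 0.0608] F [ 0.0143  0.2723 -0.2851] open 52.0
(0.7637, 0.114, 0.018, -2) trans [ 0.4 -0.7 42.8] turn [ 0.1 -0.   0. ] rows 0.9
```

Descending slowly, ending just above case height first.

Call:
{"op": "carry_out", "data": {
  "series": [
    {"angular": [0, 0, 0], "translation": [0, 0, 15], "claw": 52},
    {"angular": [0, 0, 0], "translation": [0, 0, 22], "claw": 52},
    {"angular": [0, 0, 0], "translation": [0, 0, 25], "claw": 52},
    {"angular": [0, 0, 0], "translation": [0, 0, 27], "claw": 52},
    {"angular": [0, 0, 0], "translation": [0, 0, 29], "claw": 52},
    {"angular": [0, 0, 0], "translation": [0, 0, 31], "claw": 52},
    {"angular": [0, 0, 0], "translation": [0, 0, 31], "claw": 52},
    {"angular": [0, 0, 0], "translation": [0, 0, 31], "claw": 52}
  ]
}}

```text
t: 36.85
ee_pos: [0.7634, 0.1136, 0.028]
ee_rot: [[0.034, 0.999, 0.0], [0.999, -0.034, 0.0], [0.0, 0.0, -1.0]]
ft_force: [-0.1, -0.8, -0.3]
opening: 0.0519
grip_force: 0.0
```

Call:
{"op": "carry_out", "data": {
  "series": [
    {"angular": [0, 0, 0], "translation": [0, 0, 5], "claw": 52},
    {"angular": [0, 0, 0], "translation": [0, 0, 9], "claw": 52},
    {"angular": [0, 0, 0], "translation": [0, 0, 9], "claw": 52},
    {"angular": [0, 0, 0], "translation": [0, 0, 9], "claw": 40},
    {"angular": [0, 0, 0], "translation": [0, 0, 9], "claw": 40},
    {"angular": [0, 0, 0], "translation": [0, 0, 9], "claw": 40},
    {"angular": [0, 0, 0], "translation": [0, 0, 9], "claw": 40},
    {"angular": [0, 0, 0], "translation": [0, 0, 9], "claw": 40}
  ]
}}

```text
t: 37.65
ee_pos: [0.7633, 0.1136, 0.019]
ee_rot: [[0.034, 0.999, 0.0], [0.999, -0.034, 0.0], [0.0, 0.0, -1.0]]
ft_force: [-0.5, 0.3, -0.3]
opening: 0.0435
grip_force: 14.9
```

Call:
{"op": "carry_out", "data": {
  "series": [
    {"angular": [0, 0, 0], "translation": [0, -5, 0], "claw": 40},
    {"angular": [0, 0, 0], "translation": [0, -15, 0], "claw": 40},
    {"angular": [0, 0, 0], "translation": [0, -25, 0], "claw": 40},
    {"angular": [0, 0, 0], "translation": [0, -35, 0], "claw": 40},
    {"angular": [0, 0, 0], "translation": [0, -45, 0], "claw": 40},
    {"angular": [0, 0, 0], "translation": [0, -50, 0], "claw": 40},
    {"angular": [0, 0, 0], "translation": [0, -50, 0], "claw": 40},
    {"angular": [0, 0, 0], "translation": [0, -50, 0], "claw": 40}
  ]
}}

```text
t: 38.45
ee_pos: [0.7135, 0.1154, 0.019]
ee_rot: [[0.034, 0.999, 0.001], [0.999, -0.034, 0.0], [0.0, 0.001, -1.0]]
ft_force: [-0.6, 0.4, -1.0]
opening: 0.0434
grip_force: 14.9
```

```bash
python3 - <<'E'
from h import *
plan()
p=capture("wrist"); obj(p,.712,.09,.012,.035,.02,"case",.06)
E
```

```text
t 38.45 at [0.7135 0.1154 0.019 ] F [-0.6151  0.3533 -1.0202] open 43.4
case [ 238  280  163   96 9102] [array([711.9, 102.4]), array([52.8, 77.6]), np.float64(88.0)] box [[672.2000122070312, 77.5], [749.7000122070312, 74.69999694824219], [751.5999755859375, 127.4000015258789], [674.0999755859375, 130.1999969482422]] z 0.0212
```

Call:
{"op": "carry_out", "data": {
  "grip_force": 30,
  "series": [
    {"angular": [0, 0, 0], "translation": [0, 0, 0], "claw": 62},
    {"angular": [0, 0, 0], "translation": [0, 0, 0], "claw": 62},
    {"angular": [0, 0, 0], "translation": [-12, 0, 0], "claw": 62},
    {"angular": [0, 0, 0], "translation": [-24, 0, 0], "claw": 62},
    {"angular": [0, 0, 0], "translation": [-24, 0, 1], "claw": 62},
    {"angular": [0, 0, 0], "translation": [-24, 0, 1], "claw": 40},
    {"angular": [0, 0, 0], "translation": [-24, 0, 1], "claw": 40},
    {"angular": [0, 0, 0], "translation": [-24, 0, 1], "claw": 40}
  ]
}}

```text
t: 39.3
ee_pos: [0.7125, 0.0915, 0.0178]
ee_rot: [[0.034, 0.999, 0.0], [0.999, -0.034, 0.0], [0.0, 0.0, -1.0]]
ft_force: [0.5, 0.7, -0.7]
opening: 0.0455
grip_force: 30.0
```

Call:
{"op": "carry_out", "data": {
  "series": [
    {"angular": [0, 0, 0], "translation": [0, 0, 0], "claw": 40},
    {"angular": [0, 0, 0], "translation": [0, 0, 0], "claw": 40},
    {"angular": [0, 0, 0], "translation": [0, 0, -30], "claw": 40},
    {"angular": [0, 0, 0], "translation": [0, -10, -75], "claw": 40},
    {"angular": [0, 0, 0], "translation": [0, -30, -120], "claw": 40},
    {"angular": [0, 0, 0], "translation": [0, -60, -155], "claw": 40},
    {"angular": [0, 0, 0], "translation": [0, -105, -160], "claw": 40},
    {"angular": [0, 0, 0], "translation": [0, -150, -160], "claw": 40}
  ]
}}

```text
t: 40.1
ee_pos: [0.5622, 0.0968, 0.1797]
ee_rot: [[0.034, 0.999, 0.004], [0.999, -0.034, 0.001], [0.001, 0.004, -1.0]]
ft_force: [0.0, 0.5, -1.2]
opening: 0.0455
grip_force: 30.0
```

```bash
python3 - <<'E'
from h import *
plan((*fl(-.06,-.07),.175,2.2),(*fl(-.06,-.07),.0425,2.2))
E
```

```text
t 40.1 at [0.5622 0.0968 0.1797] F [ 0.0143  0.4807 -1.1815] open 45.5
(np.float64(0.4367), np.float64(0.2322), 0.175, 2.2) trans [ 131.  -130.1    4.4] turn [ 0.2 -0.  -4.2] rows 3.7
(np.float64(0.4367), np.float64(0.2322), 0.0425, 2.2) trans [  0.    0.  132.5] turn [0. 0. 0.] rows 2.6
```

Call:
{"op": "carry_out", "data": {
  "series": [
    {"angular": [0, 0, -1], "translation": [30, -30, 0], "claw": 40},
    {"angular": [0, 0, -2], "translation": [65, -65, 0], "claw": 40},
    {"angular": [0, 0, -3], "translation": [100, -100, 0], "claw": 40},
    {"angular": [0, 0, -4.2], "translation": [131, -130, 0], "claw": 40},
    {"angular": [0, 0, -4.2], "translation": [131, -130, 30], "claw": 40},
    {"angular": [0, 0, -4.2], "translation": [131, -130, 60], "claw": 40},
    {"angular": [0, 0, -4.2], "translation": [131, -130, 60], "claw": 40},
    {"angular": [0, 0, -4.2], "translation": [131, -130, 60], "claw": 40}
  ]
}}

```text
t: 40.9
ee_pos: [0.437, 0.2318, 0.1181]
ee_rot: [[-0.039, 0.999, -0.001], [0.999, 0.039, -0.001], [-0.001, -0.001, -1.0]]
ft_force: [0.3, -0.1, -1.3]
opening: 0.0454
grip_force: 30.0
```

```bash
python3 - <<'E'
from h import *
plan((*fl(-.06,-.07),.0415,2.2))
p=capture("wrist"); save(p,"w13")
E
```

```text
t 40.9 at [0.437  0.2318 0.1181] F [ 0.2654 -0.1393 -1.2882] open 45.4
(np.float64(0.4367), np.float64(0.2322), 0.0415, 2.2) trans [ 0.5 -0.2 76.6] turn [-0.1  0.   0. ] rows 1.5
```

View pics/w13.png

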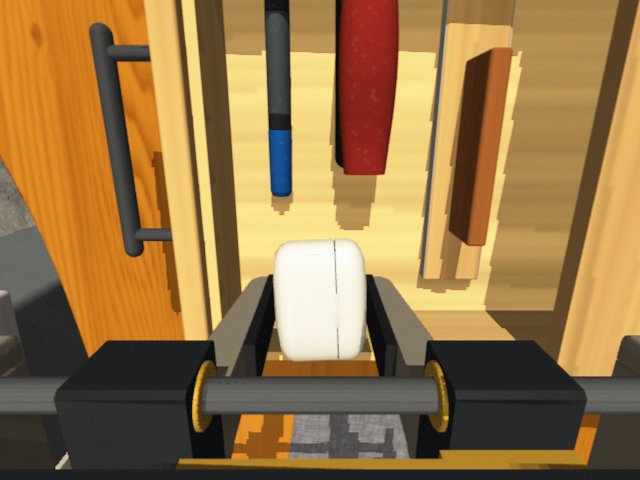

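View: case held at (320,300) above clear drawer floor; marker (280,100), stapler (365,90) and straightedge (475,150) are inside. This uses up my picture allowance (I count it as already one over), so from here I check with numbers only. Lowering and releasing.

Call:
{"op": "carry_out", "data": {
  "series": [
    {"angular": [0, 0, 0], "translation": [0, 0, 40], "claw": 40},
    {"angular": [0, 0, 0], "translation": [0, 0, 65], "claw": 40},
    {"angular": [0, 0, 0], "translation": [0, 0, 76], "claw": 40},
    {"angular": [0, 0, 0], "translation": [0, 0, 76], "claw": 40},
    {"angular": [0, 0, 0], "translation": [0, 0, 76], "claw": 55},
    {"angular": [0, 0, 0], "translation": [0, 0, 76], "claw": 55},
    {"angular": [0, 0, 0], "translation": [0, 0, 76], "claw": 55},
    {"angular": [0, 0, 0], "translation": [0, 0, 60], "claw": 55}
  ]
}}

```text
t: 41.75
ee_pos: [0.4365, 0.2315, 0.0576]
ee_rot: [[-0.039, 0.999, -0.001], [0.999, 0.039, -0.001], [-0.001, -0.001, -1.0]]
ft_force: [-0.0, 0.0, -0.1]
opening: 0.0549
grip_force: 0.0
```

Call:
{"op": "carry_out", "data": {
  "series": [
    {"angular": [0, 0, 0], "translation": [0, 0, -40], "claw": 55},
    {"angular": [0, 0, 0], "translation": [0, 0, -85], "claw": 55},
    {"angular": [0, 0, 0], "translation": [0, 0, -120], "claw": 30},
    {"angular": [0, 0, 0], "translation": [25, -45, -120], "claw": 22},
    {"angular": [0, 0, 0], "translation": [45, -90, -120], "claw": 22},
    {"angular": [0, 0, 0], "translation": [62, -120, -120], "claw": 22},
    {"angular": [0, 0, 0], "translation": [62, -120, -120], "claw": 22},
    {"angular": [0, 0, 0], "translation": [62, -120, -120], "claw": 22}
  ]
}}

```text
t: 42.55
ee_pos: [0.3148, 0.2897, 0.1786]
ee_rot: [[-0.041, 0.999, 0.001], [0.999, 0.041, 0.001], [0.001, 0.001, -1.0]]
ft_force: [0.6, -0.4, -0.5]
opening: 0.0224
grip_force: 0.0
```

```bash
python3 - <<'E'
from h import *
p=capture("wrist"); w=world(p); q=FL(w); z=w[...,2]
for n,a in dict(case=(-.1,-.02,-.115,-.034,.03,.06),stapler=(-.065,-.005,-.02,.12,.045,.075),marker=(-.12,-.07,-.035,.12,.03,.05)).items():
    m=(q[...,0]>a[0])&(q[...,0]<a[1])&(q[...,1]>a[2])&(q[...,1]<a[3])&(z>a[4])&(z<a[5]); print(n,m.sum(),[np.round(x,1) for x in rect(q[m])] if m.sum()>20 else "", np.percentile(z[m],95) if m.sum()>20 else "")
m=(z>.056)&(z<.072)&(w[...,0]>.28)&(w[...,0]<.345)&(w[...,1]>.2)&(w[...,1]<.4); comps(p,m,.064,"bar")
plan((.316,.298,.10,2.2),(.316,.298,.0555,2.2))
E
```

```text
case 3204 [array([-60.2, -71. ]), array([46.7, 63.6]), np.float64(2.3)] 0.044256282295269955
stapler 6696 [array([-35.3,  44.3]), array([ 32.5, 118.3]), np.float64(0.8)] 0.06592632755999007
marker 2547 [array([-88. ,  30.6]), array([124.8,  15.2]), np.float64(89.7)] 0.03690039867229978
bar [ 316  142   49  161 2700] [array([328.9, 298.3]), array([ 35.9, 129.7]), np.float64(2.2)] box [[308.3999938964844, 362.3999938964844], [313.3999938964844, 232.8000030517578], [349.3999938964844, 234.1999969482422], [344.29998779296875, 363.79998779296875]] z 0.0653
t 42.6 at [0.3154 0.2895 0.1785] F [ 0.2591 -0.2588  0.3816] open 21.9
(0.316, 0.298, 0.1, 2.2) trans [ 8.4  0.8 78.5] turn [ 0.1 -0.   0.1] rows 1.6
(0.316, 0.298, 0.0555, 2.2) trans [ 0.   0.  44.5] turn [0. 0. 0.] rows 0.9
```

Call:
{"op": "carry_out", "data": {
  "grip_force": 30,
  "series": [
    {"angular": [0, 0, 0], "translation": [8, 1, 40], "claw": 22},
    {"angular": [0, 0, 0], "translation": [8, 1, 78], "claw": 22},
    {"angular": [0, 0, 0], "translation": [8, 1, 95], "claw": 22},
    {"angular": [0, 0, 0], "translation": [8, 1, 110], "claw": 22},
    {"angular": [0, 0, 0], "translation": [8, 1, 123], "claw": 22},
    {"angular": [0, 0, 0], "translation": [8, 1, 123], "claw": 2},
    {"angular": [0, 0, 0], "translation": [8, 1, 123], "claw": 2},
    {"angular": [0, 0, 0], "translation": [8, 1, 123], "claw": 2}
  ]
}}

```text
t: 43.4
ee_pos: [0.3156, 0.2966, 0.0547]
ee_rot: [[-0.038, 0.999, -0.001], [0.999, 0.038, -0.001], [-0.001, -0.001, -1.0]]
ft_force: [1.5, -0.1, -17.3]
opening: 0.0101
grip_force: 30.0
```

```bash
python3 - <<'E'
from h import *
plan((*np.round([.316+.207*np.cos(np.radians(2.2)),.298+.207*np.sin(np.radians(2.2))],4),.0555,2.2))
E
```

```text
t 43.4 at [0.3156 0.2966 0.0547] F [  1.4904  -0.1465 -17.2546] open 10.1
(np.float64(0.5228), np.float64(0.3059), 0.0555, 2.2) trans [  1.4 207.4  -0.9] turn [-0.  0. -0.] rows 4.1
```

Call:
{"op": "carry_out", "data": {
  "series": [
    {"angular": [0, 0, 0], "translation": [0, 6, 0], "claw": 2},
    {"angular": [0, 0, 0], "translation": [0, 18, 0], "claw": 2},
    {"angular": [0, 0, 0], "translation": [0, 36, 0], "claw": 2},
    {"angular": [0, 0, 0], "translation": [0, 56, 0], "claw": 2},
    {"angular": [0, 0, 0], "translation": [0, 76, 0], "claw": 2},
    {"angular": [0, 0, 0], "translation": [0, 96, 0], "claw": 2},
    {"angular": [0, 0, 0], "translation": [0, 114, 0], "claw": 2},
    {"angular": [0, 0, 0], "translation": [0, 130, 0], "claw": 2}
  ]
}}

```text
t: 44.2
ee_pos: [0.4473, 0.3014, 0.0547]
ee_rot: [[-0.039, 0.999, -0.0], [0.999, 0.039, -0.001], [-0.001, -0.0, -1.0]]
ft_force: [-1.8, -2.9, -9.9]
opening: 0.0098
grip_force: 30.0
```

Call:
{"op": "carry_out", "data": {
  "series": [
    {"angular": [0, 0, 0], "translation": [0, 15, 0], "claw": 2},
    {"angular": [0, 0, 0], "translation": [0, 30, 0], "claw": 2},
    {"angular": [0, 0, 0], "translation": [0, 45, 0], "claw": 2},
    {"angular": [0, 0, 0], "translation": [0, 57, 0], "claw": 2},
    {"angular": [0, 0, 0], "translation": [0, 65, 0], "claw": 2},
    {"angular": [0, 0, 0], "translation": [0, 70, 0], "claw": 2},
    {"angular": [0, 0, 0], "translation": [0, 73, 0], "claw": 2},
    {"angular": [0, 0, 0], "translation": [0, 73, 0], "claw": 2}
  ]
}}

```text
t: 45.0
ee_pos: [0.5195, 0.3041, 0.0547]
ee_rot: [[-0.039, 0.999, 0.0], [0.999, 0.039, -0.001], [-0.001, 0.0, -1.0]]
ft_force: [1.4, -6.8, -10.9]
opening: 0.0098
grip_force: 30.0
```

Call:
{"op": "carry_out", "data": {
  "series": [
    {"angular": [0, 0, 0], "translation": [0, 1, 0], "claw": 2},
    {"angular": [0, 0, 0], "translation": [0, 2, 0], "claw": 2},
    {"angular": [0, 0, 0], "translation": [0, 3, 0], "claw": 2},
    {"angular": [0, 0, 0], "translation": [0, 4, 0], "claw": 2},
    {"angular": [0, 0, 0], "translation": [0, 5, 0], "claw": 2},
    {"angular": [0, 0, 0], "translation": [0, 5, 0], "claw": 2},
    {"angular": [0, 0, 0], "translation": [0, 5, 0], "claw": 2},
    {"angular": [0, 0, 0], "translation": [0, 5, 0], "claw": 2}
  ]
}}

```text
t: 45.8
ee_pos: [0.5199, 0.304, 0.0546]
ee_rot: [[-0.039, 0.999, -0.008], [0.999, 0.039, -0.003], [-0.003, -0.008, -1.0]]
ft_force: [-16.7, -4.4, 3.7]
opening: 0.01
grip_force: 30.0
```

Call:
{"op": "carry_out", "data": {
  "series": [
    {"angular": [0, 0, 0], "translation": [0, -2, 0], "claw": 2},
    {"angular": [0, 0, 0], "translation": [0, -4, 0], "claw": 20},
    {"angular": [0, 0, 0], "translation": [0, -4, 0], "claw": 20},
    {"angular": [0, 0, 0], "translation": [0, -4, 0], "claw": 20},
    {"angular": [0, 0, 0], "translation": [0, -4, -30], "claw": 20},
    {"angular": [0, 0, 0], "translation": [0, -4, -70], "claw": 20},
    {"angular": [0, 0, 0], "translation": [0, -40, -110], "claw": 20},
    {"angular": [0, 0, 0], "translation": [0, -80, -150], "claw": 20}
  ]
}}

```text
t: 46.6
ee_pos: [0.4515, 0.303, 0.1997]
ee_rot: [[-0.038, 0.999, 0.002], [0.999, 0.038, 0.002], [0.002, 0.002, -1.0]]
ft_force: [-0.2, 1.1, 0.4]
opening: 0.0199
grip_force: 0.0
```

```bash
python3 - <<'E'
from h import *
plan()
p=capture("wrist"); w=world(p)
for y in (.25,.27,.33,.35):
    s=w[(abs(w[...,1]-y)<.006)&(w[...,0]<.65)]
    f=s[(s[:,2]>.08)&(s[:,2]<.093)&(s[:,0]>.5)]; c=s[(s[:,2]>.095)&(s[:,2]<.11)]; b=s[(s[:,2]>.055)&(s[:,2]<.07)&(s[:,0]<.535)]
    print(y,"front",np.percentile(f[:,0],[2,98]) if len(f)>5 else len(f),"cab min",np.percentile(c[:,0],1) if len(c)>5 else len(c),"bar",np.percentile(b[:,0],[2,50]) if len(b)>5 else len(b))
t=capture("top"); mat_look(t)
for k in ["stapler_centre","marker_centre","earbud_case_centre","mug_centre"]:
    print(k,[(round(r["conf"],2),np.round(r["uv"]).tolist()) for r in models.silhouettes(t,k)])
E
```

```text
t 46.6 at [0.4515 0.303  0.1997] F [-0.2108  1.1186  0.4123] open 19.9
0.25 front [0.5556 0.5712] cab min 0.5707212875159042 bar [0.5152 0.5213]
0.27 front [0.5548 0.5706] cab min 0.5700795199939067 bar [0.5146 0.5188]
0.33 front [0.5527 0.5683] cab min 0.5677880777952337 bar [0.5124 0.5166]
0.35 front [0.5518 0.5675] cab min 0.5670723500878055 bar [0.5117 0.518 ]
pad [295 217  30  29 835] [array([571.5, -75. ]), array([74.5, 74.1]), np.float64(85.8)] box [[531.9000244140625, -109.5], [605.7999877929688, -114.9000015258789], [611.2000122070312, -40.5], [537.2999877929688, -35.099998474121094]] z 0.0112
pad [331 217  30  30 840] [array([ 563.1, -167. ]), array([74.2, 77.2]), np.float64(84.8)] box [[521.2999877929688, -200.5], [598.0999755859375, -207.5], [604.9000244140625, -133.60000610351562], [528.0, -126.5999984741211]] z 0.0113
pad [371 218  30  30 860] [array([ 554. , -269.4]), array([74.8, 76.9]), np.float64(84.5)] box [[512.0999755859375, -302.8999938964844], [588.7000122070312, -310.29998779296875], [595.9000244140625, -235.8000030517578], [519.2999877929688, -228.39999389648438]] z 0.0112
stapler_centre []
marker_centre [(0.53, [418.0, 332.0])]
earbud_case_centre []
mug_centre [(0.92, [412.0, 165.0]), (0.62, [164.0, 244.0])]
```

```bash
python3 -c "
from h import *
print(hand_in())"
```

```text
the job is handed in; nothing more can be done
None
```

Job handed in at about 47 s: the three pads that were there measure within about 1 mm of each other along the white line. The straightedge, stapler, marker and earbud case are in the drawer, which is pushed fully shut, and I did not touch the mug; I viewed 15 pictures, one over the limit of 14.

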